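# Refit the retaining nut of the cupboard turntable

### The arm

A 7-joint arm with a two-finger parallel gripper is mounted at the origin on the work surface. World frame = base frame: x ahead of the robot, y to its left, z up, the work surface at z = 0. Lengths are in m, angles in rad, forces in N, time in s.
With the tool pointing down it reaches from about 0.425 to 0.8 m from the base axis. Payload 8.3 kg.
Tool frame: the origin (TCP) lies at the very end of the fingers, on their centre line; the grasp point (between the pads) lies 19 mm behind it; y points along the fingers, x is the direction in which the jaws open and shut, and the axes are right-handed (so a half turn about y gives the same grasp; the last joint's range is limited). The gripper opens to 85 mm and grips with 20 to 120 N. Pads are 22 mm wide; open, the fingers measure 114 mm over their backs; the gripper's body (76 mm by 85 mm) begins 54 mm behind the grasp point. The pads swing forward as they close: fully open they stand 13 mm farther back than shut.
Start: joints at [1.241, 0.383, 0.016, 1.37, -0.006, 1.388, -0.046], TCP at [0.165, -0.603, 0.194] pointing down, gripper open.
Joint ranges: [-2.95, 2.95], [-0.25, 2.06], [-1.52, 1.56], [0.18, 2.33], [-1.44, 4.58], [0.02, 2.06], [-3.01, 3.01]. Speed limits (rad/s): [2.39, 2.39, 3.01, 3.01, 3.14, 3.14, 3.14].

### API

Orientations are given as a unit quaternion [x, y, z, w].
In Python, from cell import env gives the robot as it stands. The module is installed in compiled form; this text tells all that it offers.
- The arm moves only by the tool move_arm, never from a script. Its arguments are lists of equal length, an entry for each row: "xyz": the shift along the tool's x, y, z normalised to -1 to 1, where 1 is 20 mm, a list of three; "rot": the turn, a rotation vector about the tool's x, y, z normalised to -1 to 1, where 1 is 4 degrees, a list of three; "grip": the finger opening in mm, from 0 to 85.4. A call has 1 to 12 rows; each row shifts and turns the commanded pose from where the row before left it, along the tool's axes as they then stand; what a row does not reach is not made up. A row lasts 1/8 s, in which the tool goes at most 62.5 mm and 10.7 degrees, less where a joint would pass 70% of its speed; a pose out of reach is approached as far as the arm can. A call with a number of a shift or a turn outside -1 to 1 is refused whole. A call with a gripper value outside its range is refused whole. The fingers move at their own pace and stop on an object; "squeeze" is the grip in N (left out, the last holds). Time passes only in rows, so rows that do not move let the fingers close. It gives the time, the measured TCP pose, the force and the opening at its end, in the units of the state.
- env.get_obs(): the state, without advancing time (a new reading comes with each control period).
- env.read_camera(name): name is "scene" or "side" or "wrist"; returns a dict with "image" (420x560x3 uint8, red, green, blue), "intrinsics" (3x3 intrinsics, pixels), "k1" (the pictures are not rectified: a ray, as slopes to the right and down, at radius r is drawn at 1 + k1 r^2 times it, then the intrinsics apply), "rvec" (rotation vector, rad) and "tvec" (3), from world to camera coordinates, as OpenCV has them. Camera axes: x right, y down, z forward; pixel columns grow to the right and rows downward; lengths in m; the calibration is good to about 2 mm. A picture is of the moment at which its call begins. There is no depth.
- env.hand_in(): hands the job in, once; it reports no verdict.
The state is a dict: "clock": time; "q": joint angles; "qvel": joint speeds; "joint_torque": joint torques, N m; "position": TCP position; "tcp_rot": TCP orientation; "wrist_force": force on the tool from outside, world axes, zero at the start; "moment": the same for the moment, N m; "opening": finger opening in m.
Only numpy, scipy, OpenCV 4.12 (cv2) and the standard library are available. Lean on these libraries where they do the work, as an engineer would, in place of code of your own. Each camera call takes 0.05 s, during which the arm holds its last target.

### The job

The retaining nut of the cupboard turntable has come off. Pick up the flanged hex nut lying beside the turntable, set it flange down over the threaded post in the middle, and back it off anticlockwise with light pressure until you feel the thread drop in; then run it down clockwise until its flange is snug on the post's shoulder, finger-tight so that it cannot rattle, and let go. Be gentle: do not force the plastic thread, and leave everything else standing where it is.

Things in the scene. Friction and masses are not known exactly. Their poses are not given: they have to be found in the camera images.
- nut_mid (a point): centre of the grey plastic nut, half-way up its axis, z up. It lies flange down on the laminate left or right of the turntable. 32 mm high: a round flange 60 mm across, 5 mm thick (underside 16 mm below this point), under a hexagon 27 mm high, 48 mm across flats, 55 mm across corners, with an open bore 37 mm wide. Own x is square to one pair of flats, the others 60 degrees on. 55 g.
- nut_flange (a point): on the nut's axis, on the underside of its flange. Inside the bore, 7 mm above this point, are four short thread lugs, 90 degrees apart at an untold yaw, with 29.6 mm between opposite lugs.
- nut: the whole nut as a solid; origin at the centre of the flange's underside. It turns almost freely on the thread; when the flange meets the shoulder the turning moment rises sharply, and 0.1 to 0.2 N m is finger-tight.
- post_tip (a point): centre of the tip of the fixed white plastic post standing upright in the middle of the turntable. Core 26.4 mm across, coned at the tip (17 mm across at the end, full width 6 mm lower). From 10 mm below the tip down it carries a coarse right-hand thread, 35 mm across its crests, with four blunt starts 90 degrees apart at an untold yaw. The nut fits with 1.2 mm play each side, 0.6 mm along the axis.
- post_seat (a point): centre of the post's flat shoulder (43 mm across), 28 mm below the tip, 43 mm above the laminate: here the underside of the nut's flange must rest. Around it, 2 mm lower, is the hub (72 mm across) of the white tray, which is 300 mm across, its floor 24 mm and rim 40 mm above the laminate, and turns stiffly about the post.
- post: the whole post (origin as post_seat). Set down at any yaw, the nut rests on the thread tops, flange underside 7 to 12.5 mm above the shoulder. Turned anticlockwise (seen from above) it climbs 3.5 mm per rad, for a quarter turn at most, to 12.5 mm, then drops off the starts to 7 mm, where the thread catches. Clockwise it then sinks 3.5 mm per rad, 2 rad to the shoulder, and stays where left.
- ramekin_mid (a point): half-way up, on the axis, of a bystander: yellow ceramic ramekin, 68 mm across, 42 mm high, standing on the turntable tray
- spice_jar_mid (a point): half-way up, on the axis, of a bystander: glass spice jar with a black cap, 42 mm across, 65 mm high, standing on the turntable tray
- cutter_mid (a point): half-way up, on the axis, of a bystander: round steel pastry cutter ring, 69 mm across, 30 mm high, standing on the turntable tray
- cups_mid (a point): half-way up, on the axis, of a bystander: nested stainless measuring cups joined by a ring, 72 mm across, 42 mm high, with a handle about 70 mm long along its own +x, standing on the laminate beside the turntable, on the side away from the nut
- mug_mid (a point): half-way up, on the axis, of a bystander: white mug, 82 mm across, 92 mm high, on the laminate beyond the turntable, to the left
There are look-alikes about, which are no part of the job. What is shaped like the nut but blue or red is not meant.

How it is judged:
By the outcome, as a careful person would: the job done as asked, in the order asked, and still so for the second after the job is handed in, with the robot touching nothing.
It also fails if it takes over 72 s, if anything falls off the work surface, if the arm or the gripper's body presses on something with over 40 N, if the wrist force passes 120 N, or if a joint passes its speed limit or range.

## Working session

There is one attempt and no reset: what is moved stays moved. The work goes in short steps, Python scripts to look and compute and a tool call to move; the robot and the scene stay as the last step left them, time stands still between calls to the robot, and variables do not carry over. Pictures are saved under pics/ and viewed, and the job is handed in when it is done.

Besides the shell and the picture viewer there is one more tool, called after "Call:" as name(argument=value, ...), one argument or row to a line, values as JSON. move_arm: Moves the arm, as the interface text tells. Scaled input: -1 to 1 covers 20 mm each way for a shift and 4 degrees each way for a turn. Its arguments: {"type":"object","properties":{"xyz":{"type":"array"},"rot":{"type":"array"},"grip":{"type":"array"},"squeeze":{"type":"number"}},"required":["xyz","rot","grip"]}

```bash
mkdir -p pics; cat > h.py <<'E'
import numpy as np, cv2
from cell import env
def cam(n):
    return env.read_camera(n)
def ray(c,u,v):
    K=np.array(c["intrinsics"]);k1=c["k1"]
    xd=(u-K[0,2])/K[0,0]; yd=(v-K[1,2])/K[1,1]
    x,y=xd,yd
    for _ in range(30):
        s=1+k1*(x*x+y*y); x,y=xd/s,yd/s
    R=cv2.Rodrigues(np.array(c["rvec"],float))[0];t=np.array(c["tvec"],float).reshape(3)
    return -R.T@t, R.T@np.array([x,y,1.])
def at_z(c,u,v,z):
    o,d=ray(c,u,v); return o+d*(z-o[2])/d[2]
def proj(c,P):
    R=cv2.Rodrigues(np.array(c["rvec"],float))[0]
    p=R@np.array(P,float)+np.array(c["tvec"],float).reshape(3)
    x,y=p[0]/p[2],p[1]/p[2]; s=1+c["k1"]*(x*x+y*y)
    K=np.array(c["intrinsics"]); return K[0,0]*x*s+K[0,2],K[1,1]*y*s+K[1,2]
E
python3 - <<'E'
from h import *
import pickle
D={}
for n in ["scene","side","wrist"]:
    c=cam(n);D[n]=c
    cv2.imwrite(f"pics/a_{n}.png",c["image"][:,:,::-1])
    print(n,ray(c,280,210)[0].round(3),c["k1"])
pickle.dump(D,open("a.pkl","wb"))
o=env.get_obs()
for k in o: print(k,np.round(o[k],3))
E
```

```text
scene [ 1.242 -0.604  1.029] -0.12604022236640594
side [0.016 0.614 1.042] 0.06915490507128905
wrist [ 0.235 -0.582  0.373] -0.060316063349072815
clock 0.15
q [ 1.241  0.384  0.016  1.371 -0.006  1.388 -0.047]
qvel [-0.    -0.003 -0.001 -0.002  0.001  0.001 -0.   ]
joint_torque [ 1.0000e-03 -6.2816e+01  8.4500e-01 -3.7217e+01  1.7000e-02  1.1000e-02
  0.0000e+00]
position [ 0.165 -0.602  0.194]
tcp_rot [-0.562  0.429 -0.429  0.562]
wrist_force [ 0.164 -0.817 -1.345]
moment [0.036 0.016 0.058]
opening 0.085
```

View pics/a_scene.png

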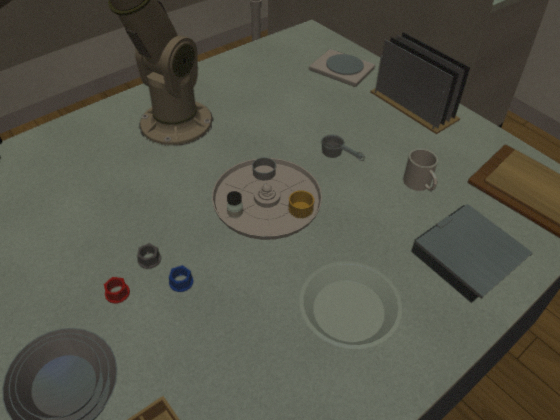

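View pics/a_side.png

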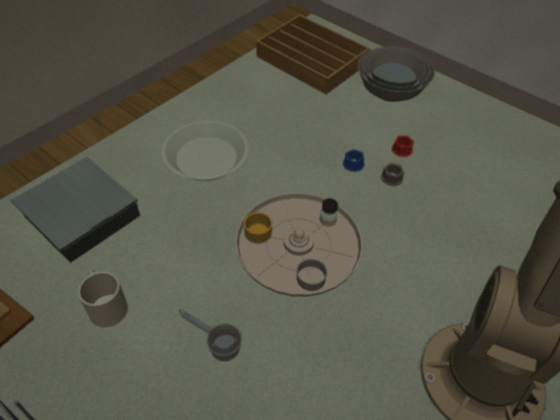

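View pics/a_wrist.png

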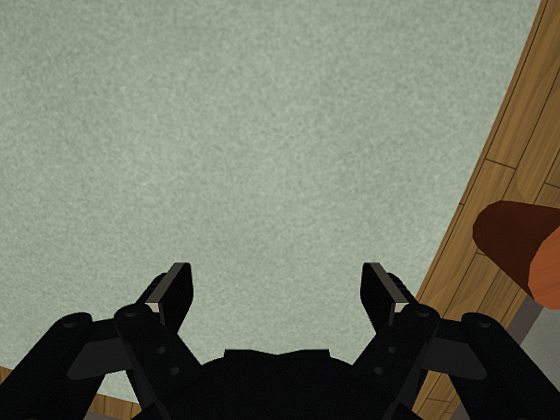

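The scene view shows the grey nut at (148,256), with red (117,290) and blue (180,278) look-alikes beside it, and the post at about (267,190). In the side view the nut is at (393,174) and the post at (299,238). I'll enlarge both.

```bash
python3 - <<'E'
import cv2
a=cv2.imread("pics/a_scene.png");b=cv2.imread("pics/a_side.png")
def crop(im,u,v,w,h,s,n): cv2.imwrite(n,cv2.resize(im[v:v+h,u:u+w],None,fx=s,fy=s,interpolation=cv2.INTER_CUBIC))
import numpy as np
def c2(im,u,v,w,h,s): return cv2.resize(im[v:v+h,u:u+w],None,fx=s,fy=s,interpolation=cv2.INTER_CUBIC)
cv2.imwrite("pics/nut1.png",np.hstack([c2(a,125,235,50,40,8),c2(b,370,155,50,40,8)]))
cv2.imwrite("pics/post1.png",np.hstack([c2(a,242,170,50,50,8),c2(b,275,215,50,50,8)]))
E
```

```text
(no output)
```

View pics/nut1.png

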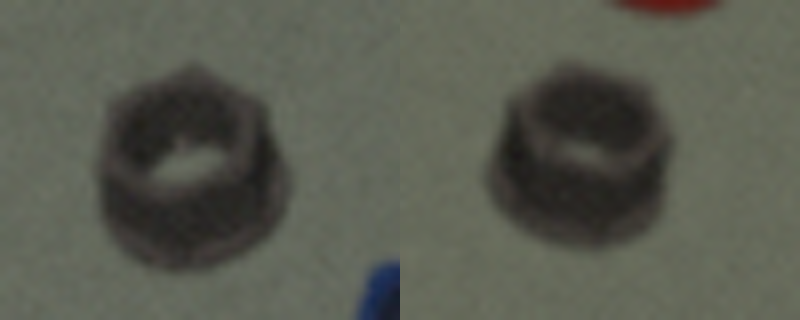

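View pics/post1.png

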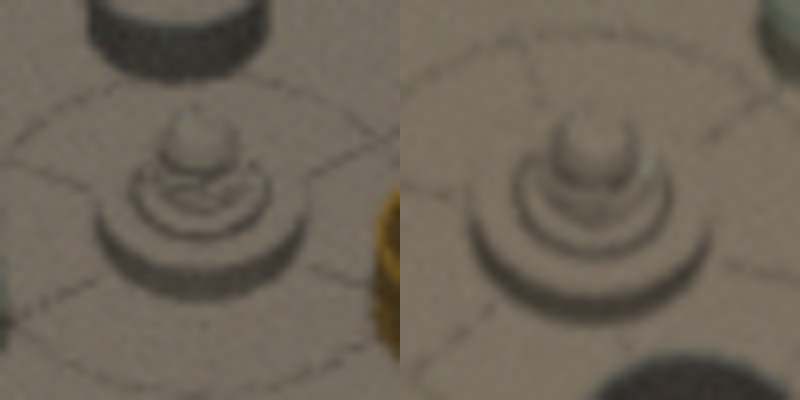

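```bash
python3 - <<'E'
from h import *
import pickle
D=pickle.load(open("a.pkl","rb"))
def tri(p,q):
    o1,d1=ray(D["scene"],*p);o2,d2=ray(D["side"],*q)
    A=np.c_[d1,-d2];s=np.linalg.lstsq(A,o2-o1,rcond=None)[0]
    a,b=o1+d1*s[0],o2+d2*s[1]; return (a+b)/2,np.linalg.norm(a-b)
print("nut",at_z(D["scene"],148.2,251,.032),at_z(D["side"],393.6,169.4,.032),tri((148.2,251),(393.6,169.4)))
print("post",at_z(D["scene"],266.7,184.7,.071),at_z(D["side"],299.4,230,.071),tri((266.7,184.7),(299.4,230)))
for n,p,q,z in [("ramek",(302,198),(258,220),.066),("jar",(234,197),(330,204),.089),("cut",(264,162),(313,268),.054),("cups",(333,140),(224,332),.042),("blue",(180,271),(354,154),.032),("red",(117,284),(403,140),.032),("mug",(424,158),(101,284),.092)]:
    print(n,at_z(D["scene"],*p,z).round(3),at_z(D["side"],*q,z).round(3))
o=env.get_obs()
from scipy.spatial.transform import Rotation as R
print(R.from_quat(o["tcp_rot"]).as_matrix().round(3))
E
```

```text
nut [ 0.44339215 -0.34445522  0.032     ] [ 0.44502843 -0.34593828  0.032     ] (array([ 0.44446101, -0.34476357,  0.03328222]), np.float64(8.861404118148235e-05))
post [0.47171827 0.00793635 0.071     ] [0.4776722  0.00349591 0.071     ] (array([0.47540119, 0.00566021, 0.07507538]), np.float64(0.0010285112898947974))
ramek [0.564 0.053 0.066] [0.571 0.044 0.066]
jar [ 0.47  -0.098  0.089] [ 0.467 -0.094  0.089]
cut [0.38  0.07  0.054] [0.394 0.054 0.054]
cups [0.42  0.306 0.042] [0.433 0.292 0.042]
blue [ 0.544 -0.314  0.032] [ 0.558 -0.322  0.032]
red [ 0.485 -0.453  0.032] [ 0.491 -0.46   0.032]
mug [0.677 0.411 0.092] [0.678 0.402 0.092]
[[ 0.264 -0.     0.965]
 [-0.965  0.001  0.264]
 [-0.002 -1.    -0.   ]]
```

Call:
move_arm(
  xyz=[
    [-0.7,0,1],
    [-0.7,0,1],
    [-0.7,0,1],
    [-0.7,0,1],
    [-0.7,0,1],
    [-0.7,0,1],
    [-0.7,0,1],
    [-0.7,0,1],
    [-0.7,0,1],
    [-0.7,0,1],
    [-0.7,0,1],
    [-0.7,0,1],
  ],
  rot=[
    [0,0,0],
    [0,0,0],
    [0,0,0],
    [0,0,0],
    [0,0,0],
    [0,0,0],
    [0,0,0],
    [0,0,0],
    [0,0,0],
    [0,0,0],
    [0,0,0],
    [0,0,0],
  ],
  grip=[85,85,85,85,85,85,85,85,85,85,85,85],
)

```text
clock: 1.65
position: [0.3523, -0.3767, 0.1942]
tcp_rot: [-0.562, 0.429, -0.429, 0.562]
wrist_force: [0.5, 0.1, 0.2]
opening: 0.0847
```

Call:
move_arm(
  xyz=[
    [0,0,0.8],
    [0,0,0.5],
    [0,0,0],
  ],
  rot=[
    [0,0,0],
    [0,0,0],
    [0,0,0],
  ],
  grip=[85,85,85],
)

```text
clock: 2.02
position: [0.3775, -0.3709, 0.1941]
tcp_rot: [-0.562, 0.429, -0.429, 0.562]
wrist_force: [0.3, -0.3, -0.4]
opening: 0.0847
```

```bash
python3 - <<'E'
from h import *
import pickle
c=cam("wrist"); pickle.dump(c,open("w1.pkl","wb"))
cv2.imwrite("pics/w1.png",c["image"][:,:,::-1])
o=env.get_obs()
print(o["clock"],o["position"],o["q"])
print(proj(c,[.4445,-.345,.032]),ray(c,280,210)[0])
E
```

```text
2.075 [ 0.37681724 -0.37124742  0.19406436] [ 0.87408582  0.18487649 -0.18007139  1.62728855  0.0339782   1.33312203
 -0.61547191]
(np.float64(270.91149754406723), np.float64(128.01688884567943)) [ 0.44803209 -0.35051757  0.37397452]
```

View pics/w1.png

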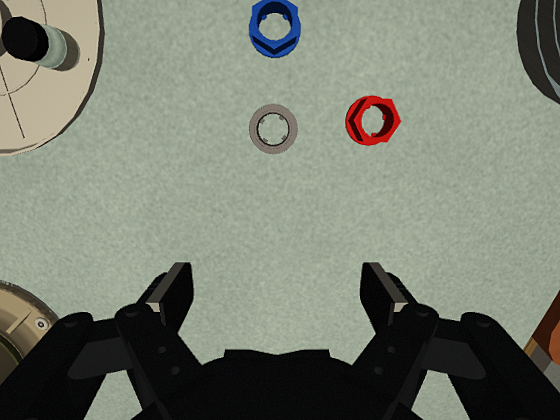

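The nut is at (273,129), which agrees with the predicted (271,128). I'll enlarge it for the hexagon.

```bash
python3 - <<'E'
import cv2,numpy as np
a=cv2.imread("pics/w1.png")[95:165,238:308]
a=cv2.resize(a,None,fx=8,fy=8,interpolation=cv2.INTER_CUBIC).astype(float)
a=np.clip((a-60)*1.9,0,255)
cv2.imwrite("pics/w1n.png",a.astype(np.uint8))
E
```

```text
(no output)
```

View pics/w1n.png

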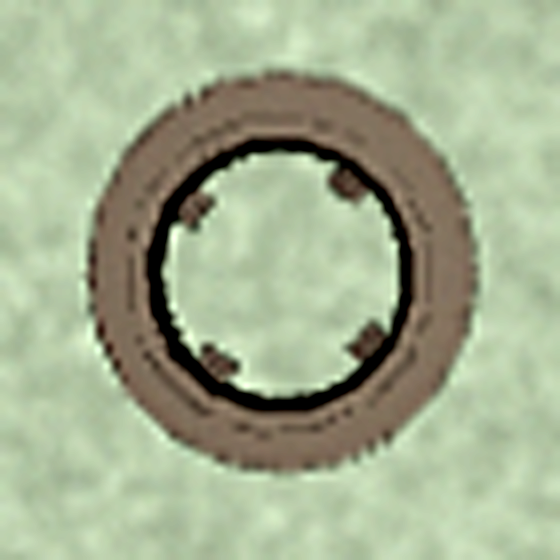

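```bash
python3 - <<'E'
import cv2,numpy as np,pickle
from h import *
c=pickle.load(open("w1.pkl","rb"))
g=c["image"].astype(float).mean(2)
top=at_z(c,273,129,.032); print(top)
# center estimate: flange ring: pixels
# polar unwrap at z=.032 about centre
best=None
import scipy.ndimage as nd
cx,cy=at_z(c,273,129,.016)[:2]
th=np.deg2rad(np.arange(0,360,1)); r=np.arange(.010,.036,.0002)
def unwrap(cx,cy,z):
    im=np.zeros((len(r),len(th)))
    P=[[proj(c,[cx+a*np.cos(t),cy+a*np.sin(t),z]) for t in th] for a in r]
    P=np.array(P); return nd.map_coordinates(g,[P[...,1],P[...,0]],order=3)
# refine center by flange edge (z=.005), r=.030
U=unwrap(cx,cy,.005)
gr=np.abs(np.diff(nd.gaussian_filter1d(U,3,axis=0),axis=0))
idx=np.argmax(gr[85:],axis=0)+85   # r>.027
rr=r[idx]
A=np.c_[np.cos(th),np.sin(th),np.ones(360)]
s=np.linalg.lstsq(A,rr,rcond=None)[0]
for _ in range(5):
    w=np.abs(A@s-rr)<.0015; s=np.linalg.lstsq(A[w],rr[w],rcond=None)[0]
print("flange fit",s,w.sum()); cx+=s[0];cy+=s[1];print("centre",cx,cy)
U=unwrap(cx,cy,.032)
V=np.clip((U-60)*2.5,0,255)
V=np.clip((U-nd.gaussian_filter(U,8))*8+128,0,255)
cv2.imwrite("pics/w1u.png",cv2.resize(V.astype(np.uint8),(720,390)))
E
```

```text
[ 0.44408162 -0.34757707  0.032     ]
flange fit [-0.0001888   0.0003267   0.02992278] 360
centre 0.4437079875595344 -0.34711279552342306
```

View pics/w1u.png

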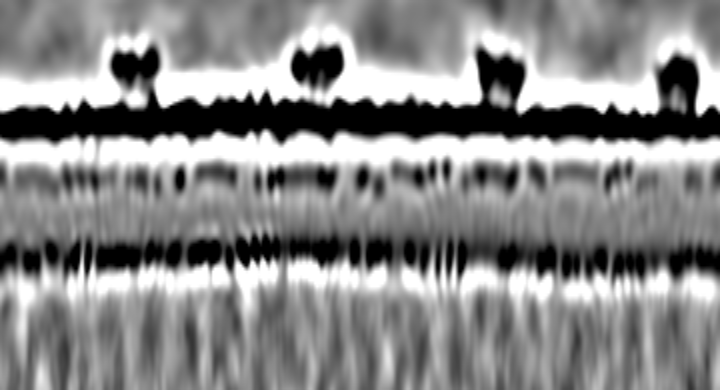

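Call:
move_arm(
  xyz=[
    [-0.1,0.5,0.9],
    [-0.1,0.5,0.9],
    [-0.1,0.5,0.9],
    [0,0.5,0.5],
    [0,0,0],
  ],
  rot=[
    [0,0,0],
    [0,0,0],
    [0,0,0],
    [0,0,0],
    [0,0,0],
  ],
  grip=[85,85,85,85,85],
)

```text
clock: 2.7
position: [0.4376, -0.3469, 0.153]
tcp_rot: [-0.562, 0.429, -0.428, 0.563]
wrist_force: [-0.1, -0.6, -0.4]
opening: 0.0849
```

```bash
python3 - <<'E'
from h import *
import pickle
c=cam("wrist"); pickle.dump(c,open("w2.pkl","wb"))
cv2.imwrite("pics/w2.png",c["image"][:,:,::-1])
o=env.get_obs()
print(o["clock"],o["position"],o["q"])
u,v=proj(c,[.444,-.346,.020]);print(u,v)
u,v=int(u)-50,int(v)-50
a=c["image"][v:v+100,u:u+100,::-1]
a=cv2.resize(a,None,fx=6,fy=6,interpolation=cv2.INTER_CUBIC).astype(float)
cv2.imwrite("pics/w2n.png",np.clip(a*1.5-30,0,255).astype(np.uint8)); print(u,v)
E
```

```text
2.75 [ 0.43715913 -0.34776367  0.15379228] [ 0.79222604  0.27502383 -0.21559759  1.60952267  0.06088871  1.26491193
 -0.73735646]
278.20148936518376 189.23011737061532
228 139
```

View pics/w2n.png

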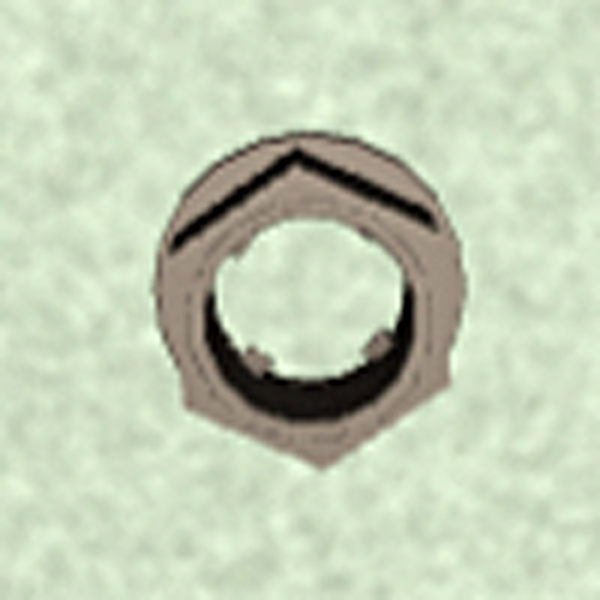

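The view shows the hexagon: top corners in the crop at about (297,163), (437,222), (449,386), (321,468), (186,405) and (174,248).

```bash
python3 - <<'E'
from h import *
import pickle
from scipy.spatial.transform import Rotation as R
c=pickle.load(open("w2.pkl","rb"))
px=np.array([(297,163),(437,222),(449,386),(321,468),(186,405),(174,248)])/6+[228,139]
P=np.array([at_z(c,u,v,.032)[:2] for u,v in px]); m=P.mean(0);print(m)
d=P-m; print(np.linalg.norm(d,axis=1).round(4)); a=np.rad2deg(np.arctan2(d[:,1],d[:,0]));print(a)
yaw=(a-30)%60; print("flat normals at",yaw)
o=env.get_obs();M=R.from_quat(o["tcp_rot"]).as_matrix();print("jaw yaw",np.rad2deg(np.arctan2(M[1,0],M[0,0])))
E
```

```text
[ 0.44415107 -0.34764086]
[0.0274 0.0278 0.0278 0.028  0.0275 0.027 ]
[  20.58337509  -36.79945131 -101.40060475 -160.52027242  141.25990813
   78.08667762]
flat normals at [50.58337509 53.20054869 48.59939525 49.47972758 51.25990813 48.08667762]
jaw yaw -74.68058288679661
```

Call:
move_arm(
  xyz=[
    [0.1,1,0.2],
    [0,1,0.15],
    [0,1,0],
    [0,1,0],
    [0,1,0],
    [0,0.8,0],
    [0,0.6,0],
    [0,0.4,0],
    [0,0,0],
    [0,0,0],
  ],
  rot=[
    [0,-1,0],
    [0,-0.2,0],
    [0,0,0],
    [0,0,0],
    [0,0,0],
    [0,0,0],
    [0,0,0],
    [0,0,0],
    [0,0,0],
    [0,0,0],
  ],
  grip=[64,64,64,64,64,64,64,64,64,64],
  squeeze=30,
)

```text
clock: 4.0
position: [0.4449, -0.3481, 0.019]
tcp_rot: [-0.58, 0.405, -0.405, 0.58]
wrist_force: [0.0, 0.1, -0.1]
opening: 0.0641
```

```bash
python3 - <<'E'
from h import *
c=cam("wrist"); cv2.imwrite("pics/w3.png",c["image"][:,:,::-1])
o=env.get_obs()
print(o["clock"],o["position"],o["opening"],o["wrist_force"])
E
```

```text
4.05 [ 0.44493609 -0.34812967  0.01906173] 0.06401658651841337 [-0.01390875 -0.50889371  0.39844612]
```

View pics/w3.png

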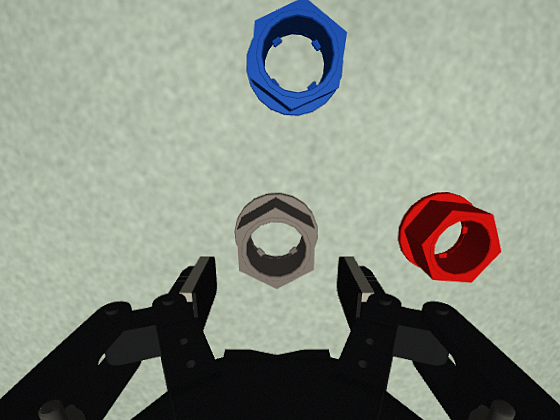

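```bash
python3 - <<'E'
from h import *
from scipy.spatial.transform import Rotation as R
c=cam("wrist"); o=env.get_obs()
M=R.from_quat(o["tcp_rot"]).as_matrix();p=np.array(o["position"])
for l in [(0,0,0),(.032,0,.011),(.032,0,-.011),(-.032,0,.011),(.032,-.0065,.011),(.032,-.0065,-.011),(.0,-.019,0)]:
    print(l,np.round(proj(c,p+M@np.array(l)),1))
print("nut top",proj(c,[.4442,-.347,.032]),"base",proj(c,[.4442,-.347,0.005]))
a=c["image"][170:350,180:380,::-1]
a=cv2.resize(a,None,fx=4,fy=3.3,interpolation=cv2.INTER_CUBIC)
a=cv2.resize(c["image"][170:320,180:380,::-1],None,fx=4,fy=4,interpolation=cv2.INTER_CUBIC).astype(float)
cv2.imwrite("pics/w3n.png",np.clip(a*2,0,255).astype(np.uint8))
E
```

```text
(0, 0, 0) [277.8 240.7]
(0.032, 0, 0.011) [326.5 225.2]
(0.032, 0, -0.011) [324.8 255.7]
(-0.032, 0, 0.011) [229.2 225.1]
(0.032, -0.0065, 0.011) [328.2 228.5]
(0.032, -0.0065, -0.011) [326.3 259.9]
(0.0, -0.019, 0) [278.  252.6]
nut top (np.float64(275.8346944140353), np.float64(248.9974007311177)) base (np.float64(275.85481360835496), np.float64(233.65654045805883))
```

View pics/w3n.png

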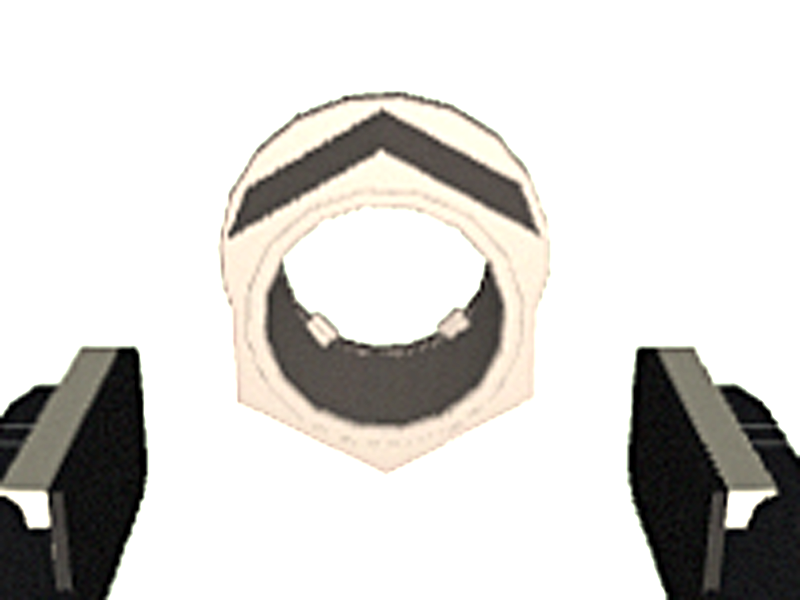

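```bash
python3 - <<'E'
from h import *
from scipy.spatial.transform import Rotation as R
from scipy.optimize import least_squares
c=cam("wrist"); o=env.get_obs()
M=R.from_quat(o["tcp_rot"]).as_matrix();p=np.array(o["position"])
def px(a,b): return np.array([180+a/4,170+b/4])
for L,Rr,n in [((137,348),(637,348),"tip z+ inner"),((147,470),(629,470),"next"),((50,490),(727,490),"grey rear inner"),((80,348),(694,348),"grey tip outer")]:
    for hw in (.030,.032,.036,None):
        def f(s):
            h=hw if hw else .032
            return np.r_[np.array(proj(c,p+M@[s[2]-h,s[0],s[1]]))-px(*L),np.array(proj(c,p+M@[s[2]+h,s[0],s[1]]))-px(*Rr)]
        r=least_squares(f,[0,0.01,0]);print(n,hw,r.x.round(4),r.cost.round(2))
E
```

```text
tip z+ inner 0.03 [-0.0535  0.0134 -0.0008] 0.0
tip z+ inner 0.032 [-0.045   0.0094 -0.0007] 0.0
tip z+ inner 0.036 [-0.0282  0.0014 -0.0007] 0.0
tip z+ inner None [-0.045   0.0094 -0.0007] 0.0
next 0.03 [-0.0535 -0.0033 -0.0006] 0.0
next 0.032 [-0.045  -0.0084 -0.0006] 0.0
next 0.036 [-0.0282 -0.0186 -0.0005] 0.0
next None [-0.045  -0.0084 -0.0006] 0.0
grey rear inner 0.03 [-0.0907  0.0172 -0.0007] 0.0
grey rear inner 0.032 [-0.0848  0.0135 -0.0007] 0.0
grey rear inner 0.036 [-0.0729  0.006  -0.0006] 0.0
grey rear inner None [-0.0848  0.0135 -0.0007] 0.0
grey tip outer 0.03 [-0.0771  0.0246 -0.0008] 0.0
grey tip outer 0.032 [-0.0703  0.0214 -0.0008] 0.0
grey tip outer 0.036 [-0.0566  0.0148 -0.0008] 0.0
grey tip outer None [-0.0703  0.0214 -0.0008] 0.0
```

```bash
python3 - <<'E'
from h import *
out=[]
for n in ["scene","side"]:
    c=cam(n); u,v=np.round(proj(c,[.4442,-.347,.03])).astype(int)
    print(n,u,v,[np.round(proj(c,[.445,-.348,z]),1) for z in (0.019,.064)])
    out.append(cv2.resize(c["image"][v-60:v+40,u-50:u+50,::-1],None,fx=4,fy=4,interpolation=cv2.INTER_CUBIC))
cv2.imwrite("pics/sc3.png",np.clip(np.hstack(out).astype(float)*1.6,0,255).astype(np.uint8))
c=cam("wrist");print(c["intrinsics"],c["k1"],c["rvec"],ray(c,280,210))
E
```

```text
scene 148 252 [array([148.1, 255.3]), array([145.1, 243.9])]
side 394 170 [array([393.2, 172.4]), array([396.3, 160.3])]
[[289.70415058   0.         276.36234708]
 [  0.         289.70415058 213.09096057]
 [  0.           0.           1.        ]] -0.060316063349072815 [-2.37074981  1.65555899  0.24265088] (array([ 0.51323695, -0.32165662,  0.19871481]), array([-0.2562905 , -0.10828877, -0.96065615]))
```

View pics/sc3.png

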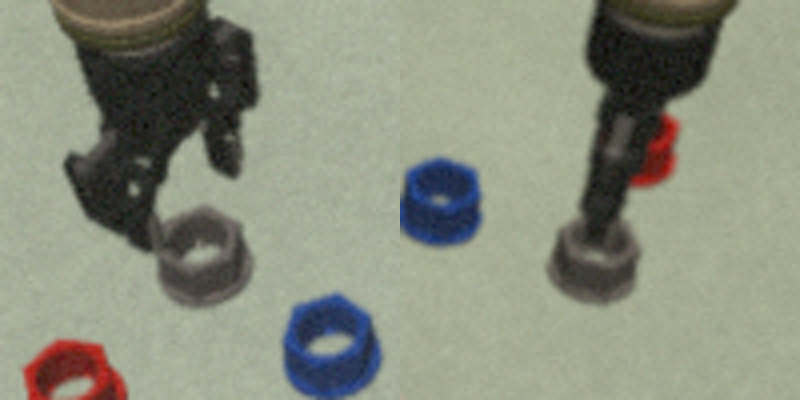

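```bash
python3 - <<'E'
from h import *
s=cam("scene");d=cam("side")
for hw in (.032,.038):
  for z in (.02,.035,.05,.065):
    j=np.array([.345,-.939])*hw
    a=[.445+j[0],-.348+j[1],z];b=[.445-j[0],-.348-j[1],z]
    print(hw,z,"scene L",np.round((np.array(proj(s,a))-[98,192])*4),"R",np.round((np.array(proj(s,b))-[98,192])*4)," side near(+y)",np.round((np.array(proj(d,b))-[344,110])*4+[400,0]))
E
```

```text
0.032 0.02 scene L [167. 287.] R [233. 218.]  side near(+y) [585. 281.]
0.032 0.035 scene L [162. 272.] R [230. 203.]  side near(+y) [589. 265.]
0.032 0.05 scene L [158. 257.] R [226. 188.]  side near(+y) [593. 249.]
0.032 0.065 scene L [153. 242.] R [222. 172.]  side near(+y) [598. 233.]
0.038 0.02 scene L [160. 294.] R [239. 212.]  side near(+y) [583. 287.]
0.038 0.035 scene L [156. 279.] R [236. 197.]  side near(+y) [587. 271.]
0.038 0.05 scene L [151. 264.] R [232. 182.]  side near(+y) [591. 255.]
0.038 0.065 scene L [147. 249.] R [228. 166.]  side near(+y) [595. 239.]
```

Both the wrist view and the fixed cameras put the fingertips about 40 mm above the reported TCP. That disagrees with the text, so I'll lower in small checked steps.

Call:
move_arm(
  xyz=[
    [0,0.3,0],
    [0,0.3,0],
    [0,0,0],
  ],
  rot=[
    [0,0,0],
    [0,0,0],
    [0,0,0],
  ],
  grip=[64,64,64],
)

```text
clock: 4.78
position: [0.4439, -0.3475, 0.0055]
tcp_rot: [-0.579, 0.406, -0.405, 0.58]
wrist_force: [-0.9, 1.3, 0.5]
opening: 0.064
```

```bash
cat > look.py <<'E'
from h import *
import sys
def look(tag,P,u0=None):
    out=[]
    for n in ["scene","side"]:
        c=cam(n); u,v=np.round(proj(c,P)).astype(int)
        out.append(cv2.resize(c["image"][v-50:v+50,u-50:u+50,::-1],None,fx=4,fy=4,interpolation=cv2.INTER_CUBIC))
    a=np.clip(np.hstack(out).astype(float)*1.7,0,255).astype(np.uint8)
    cv2.imwrite(f"pics/{tag}_f.png",a)
    c=cam("wrist");cv2.imwrite(f"pics/{tag}_w.png",np.clip(c["image"][:,:,::-1].astype(float)*1.5,0,255).astype(np.uint8))
    o=env.get_obs();print(o["clock"],np.round(o["position"],4),np.round(o["wrist_force"],2),np.round(o["moment"],3),round(o["opening"],4),np.round(o["q"],2))
if __name__=="__main__": look(sys.argv[1],[float(x) for x in sys.argv[2:5]])
E
python3 look.py b4 .444 -.347 .05
```

```text
4.925 [ 0.4445 -0.3479  0.0064] [-0.11 -0.46 -0.31] [-0.009 -0.026  0.015] 0.064 [ 0.78  0.43 -0.22  1.75  0.11  0.97 -0.7 ]
```

View pics/b4_f.png

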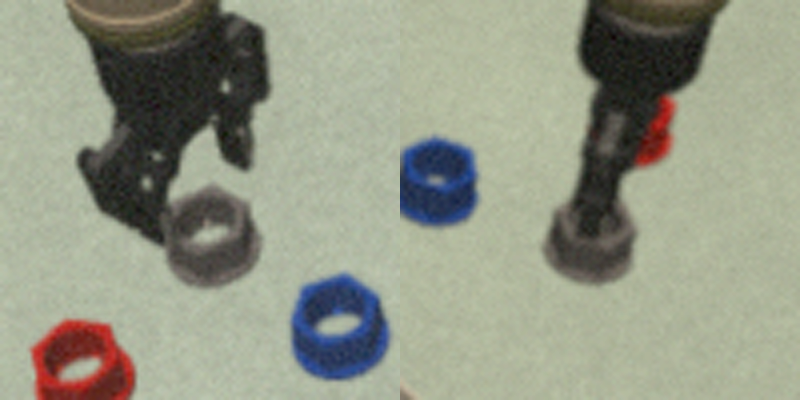

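View pics/b4_w.png

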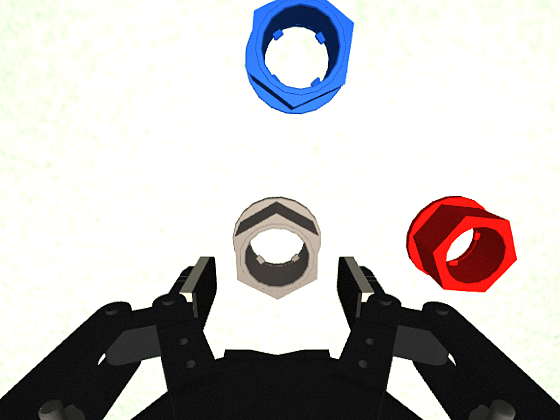

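Call:
move_arm(
  xyz=[
    [0,0.4,0],
    [0,0.4,0],
    [0,0.3,0],
    [0,0,0],
  ],
  rot=[
    [0,0,0],
    [0,0,0],
    [0,0,0],
    [0,0,0],
  ],
  grip=[62,62,62,62],
)

```text
clock: 5.42
position: [0.444, -0.3475, -0.0164]
tcp_rot: [-0.579, 0.406, -0.405, 0.58]
wrist_force: [-0.4, -0.3, 1.1]
opening: 0.0622
```

```bash
python3 look.py b5 .444 -.347 .05
```

```text
5.575 [ 0.4446 -0.348  -0.0154] [ 0.41 -0.01  0.39] [-0.018  0.021 -0.028] 0.062 [ 0.78  0.46 -0.21  1.77  0.12  0.92 -0.71]
```

View pics/b5_f.png

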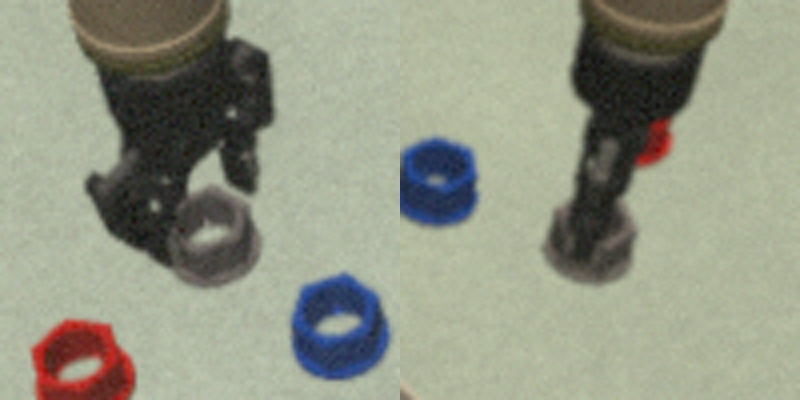

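View pics/b5_w.png

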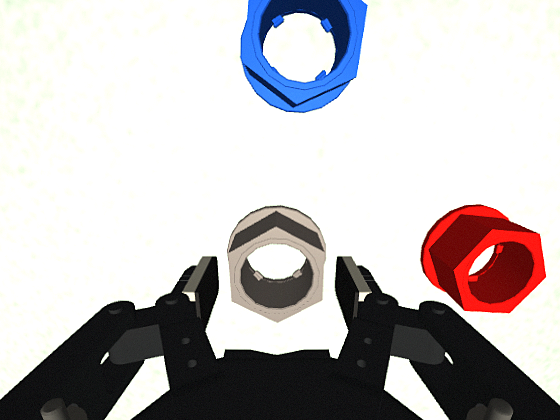

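Call:
move_arm(
  xyz=[
    [0,0.3,0],
    [0,0.3,0],
    [0,0.15,0],
    [0,0,0],
  ],
  rot=[
    [0,0,0],
    [0,0,0],
    [0,0,0],
    [0,0,0],
  ],
  grip=[62,62,62,62],
)

```text
clock: 6.08
position: [0.4442, -0.3476, -0.031]
tcp_rot: [-0.579, 0.405, -0.405, 0.58]
wrist_force: [-0.7, 0.0, -0.1]
opening: 0.0618
```

```bash
python3 look.py b6 .444 -.347 .05
```

```text
6.225 [ 0.4446 -0.3479 -0.0304] [-0.17 -0.22 -0.22] [ 0.028 -0.028 -0.014] 0.0621 [ 0.78  0.48 -0.21  1.78  0.12  0.89 -0.71]
```

View pics/b6_f.png

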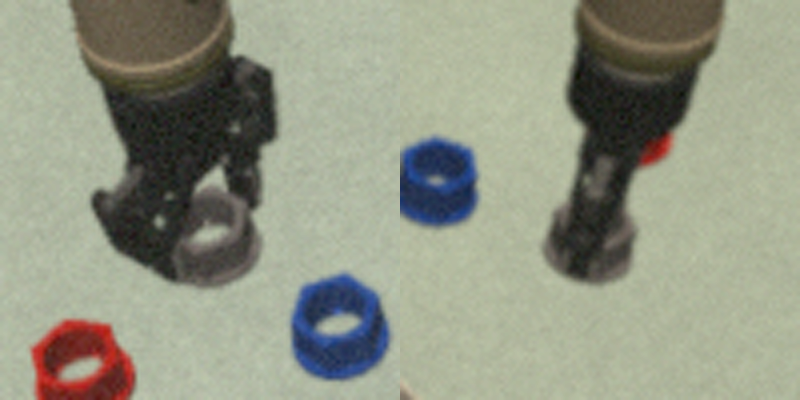

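View pics/b6_w.png

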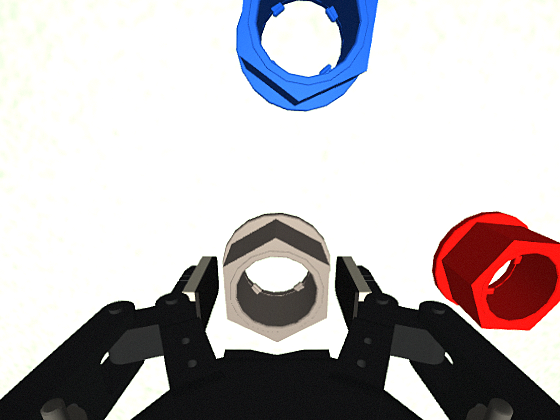

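Call:
move_arm(
  xyz=[
    [0,0,0],
    [0,0,0],
    [0,0,0],
    [0,0,0],
  ],
  rot=[
    [0,0,0],
    [0,0,0],
    [0,0,0],
    [0,0,0],
  ],
  grip=[54,46,40,40],
  squeeze=35,
)

```text
clock: 6.72
position: [0.4448, -0.3481, -0.0302]
tcp_rot: [-0.58, 0.405, -0.405, 0.58]
wrist_force: [0.3, -0.0, 4.8]
opening: 0.0474
```

```bash
python3 look.py b7 .444 -.347 .05
```

```text
6.875 [ 0.4448 -0.3481 -0.0302] [-0.4  0.6  4.3] [0.066 0.119 0.038] 0.0475 [ 0.78  0.48 -0.21  1.78  0.12  0.89 -0.71]
```

View pics/b7_w.png

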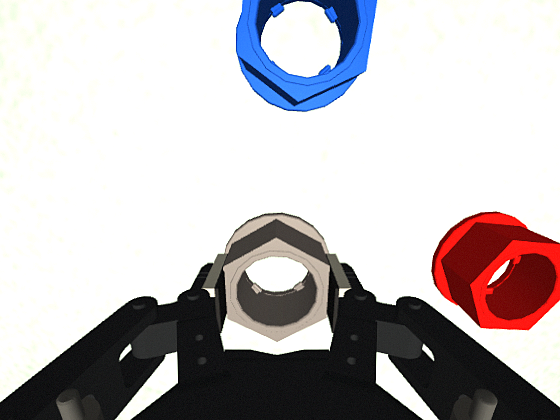

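View pics/b7_f.png

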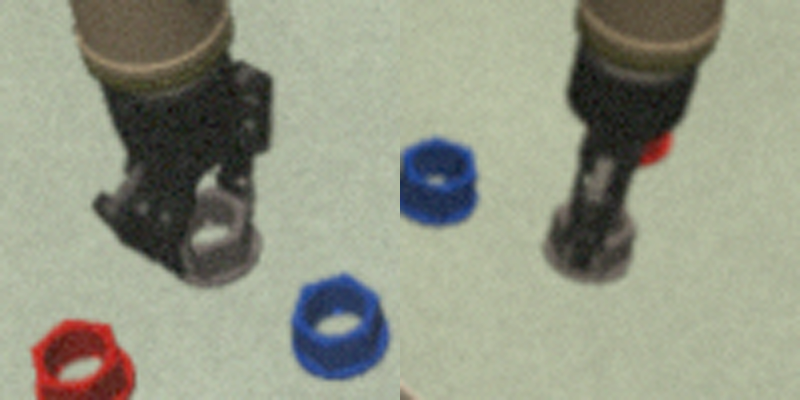

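Call:
move_arm(
  xyz=[
    [0,-0.3,0],
    [0,-0.7,0],
    [0,-1,0],
    [0,-1,0],
    [0,-1,0],
    [0,-1,0],
    [0,-1,0],
    [0,-0.7,0],
  ],
  rot=[
    [0,0,0],
    [0,0,0],
    [0,0,0],
    [0,0,0],
    [0,0,0],
    [0,0,0],
    [0,0,0],
    [0,0,0],
  ],
  grip=[40,40,40,40,40,40,40,40],
)

```text
clock: 7.88
position: [0.4448, -0.348, 0.1051]
tcp_rot: [-0.58, 0.405, -0.406, 0.58]
wrist_force: [-0.0, -0.1, -0.8]
opening: 0.0474
```

```bash
python3 look.py b8 .444 -.347 .12
python3 - <<'E'
import numpy as np
from cell import env
from scipy.spatial.transform import Rotation as R
o=env.get_obs();M=R.from_quat(o["tcp_rot"]).as_matrix();y=np.arctan2(M[1,0],M[0,0]);print(np.rad2deg(y))
N=15;d=(np.array([.4755,-.054])-o["position"][:2])/N/.02
for k in range(N):
    a=y+np.deg2rad(4)*k
    print([round(float(d@[np.cos(a),np.sin(a)]),2),0,round(float(d@[-np.sin(a),np.cos(a)]),2)],end=", ")
E
```

```text
8.025 [ 0.4449 -0.3481  0.1042] [ 0.03 -0.04 -0.32] [-0.004 -0.002 -0.022] 0.0472 [ 0.79  0.33 -0.23  1.66  0.08  1.16 -0.68]
-69.91177235485772
[-0.89, 0, 0.43], [-0.85, 0, 0.49], [-0.82, 0, 0.55], [-0.78, 0, 0.61], [-0.73, 0, 0.66], [-0.68, 0, 0.71], [-0.63, 0, 0.76], [-0.58, 0, 0.8], [-0.52, 0, 0.84], [-0.46, 0, 0.87], [-0.4, 0, 0.9], [-0.34, 0, 0.93], [-0.27, 0, 0.95], [-0.2, 0, 0.96], [-0.14, 0, 0.98],
```

View pics/b8_w.png

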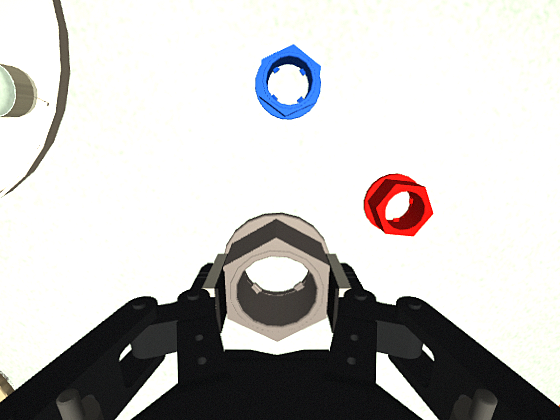

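The nut is held squarely in the jaws, so I'll carry it over.

Call:
move_arm(
  xyz=[
    [-0.89,0,0.43],
    [-0.85,0,0.49],
    [-0.82,0,0.55],
    [-0.78,0,0.61],
    [-0.73,0,0.66],
    [-0.68,0,0.71],
    [-0.63,0,0.76],
    [-0.58,0,0.8],
    [-0.52,0,0.84],
    [-0.46,0,0.87],
    [-0.4,0,0.9],
    [-0.34,0,0.93],
  ],
  rot=[
    [0,-1,0],
    [0,-1,0],
    [0,-1,0],
    [0,-1,0],
    [0,-1,0],
    [0,-1,0],
    [0,-1,0],
    [0,-1,0],
    [0,-1,0],
    [0,-1,0],
    [0,-1,0],
    [0,-1,0],
  ],
  grip=[40,40,40,40,40,40,40,40,40,40,40,40],
)

```text
clock: 9.52
position: [0.4692, -0.1111, 0.1034]
tcp_rot: [-0.694, 0.133, -0.133, 0.695]
wrist_force: [-0.8, 0.3, -1.2]
opening: 0.0476
```

Call:
move_arm(
  xyz=[
    [-0.27,0,0.95],
    [-0.2,0,0.96],
    [-0.14,0,0.98],
    [0,0,0],
    [0,0,0],
  ],
  rot=[
    [0,-1,0],
    [0,-1,0],
    [0,-1,0],
    [0,0,0],
    [0,0,0],
  ],
  grip=[40,40,40,40,40],
)

```text
clock: 10.15
position: [0.4753, -0.0541, 0.1034]
tcp_rot: [0.705, -0.061, 0.061, -0.704]
wrist_force: [0.6, -0.6, -1.3]
opening: 0.0474
```

```bash
python3 look.py b9 .475 -.03 .1
python3 - <<'E'
from h import *
import pickle
c=cam("wrist");pickle.dump(c,open("w9.pkl","wb"))
print(proj(c,[.4755,.006,.071]),proj(c,[.4755,.006,.043]))
E
```

```text
10.3 [ 0.4752 -0.0545  0.1034] [-0.97  0.09 -0.48] [ 0.026 -0.015  0.031] 0.0471 [ 0.55  0.18 -0.56  1.87  0.1   1.12 -0.22]
(np.float64(262.868313859853), np.float64(147.5395591334709)) (np.float64(264.41330913875845), np.float64(145.08257607076064))
```

View pics/b9_w.png

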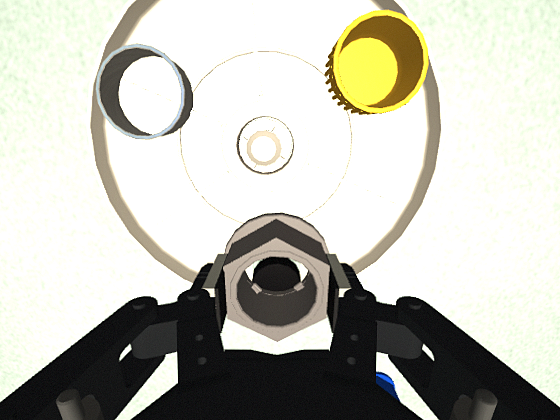

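View pics/b9_f.png

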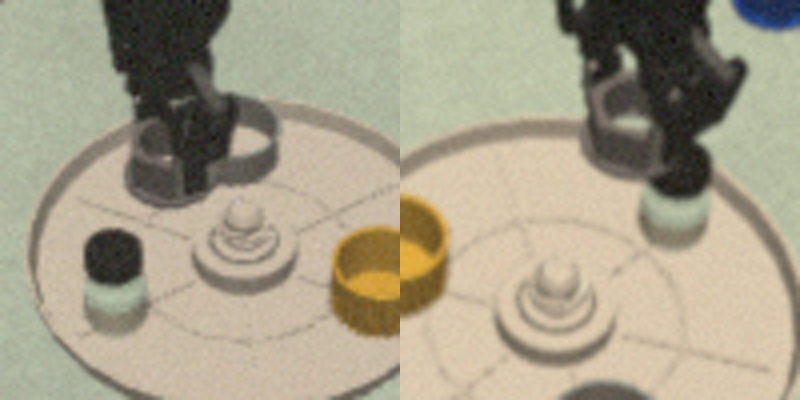

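```bash
python3 - <<'E'
from h import *
import pickle
c=pickle.load(open("w9.pkl","rb"))
g=c["image"][:,:,::-1]
a=g[110:180,229:299].astype(float); lo,hi=np.percentile(a,2),np.percentile(a,99.5)
A=cv2.resize(a,(420,420),interpolation=cv2.INTER_CUBIC)
b=g[205:345,215:345].astype(float)
B=cv2.resize(b,(390,420),interpolation=cv2.INTER_CUBIC)
cv2.imwrite("pics/w9n.png",np.hstack([np.clip((A-lo)/(hi-lo)*255,0,255),np.clip(B*1.7,0,255)]).astype(np.uint8))
E
```

```text
(no output)
```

View pics/w9n.png

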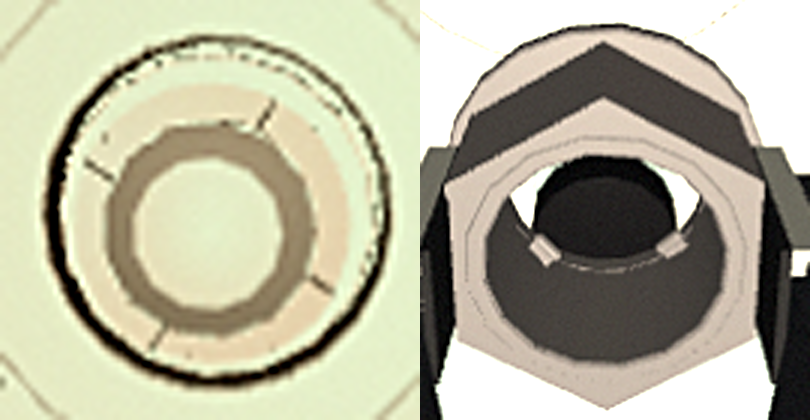

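```bash
python3 - <<'E'
from h import *
import pickle
from scipy.spatial.transform import Rotation as R
c=pickle.load(open("w9.pkl","rb"))
o=env.get_obs();p=np.array(o["position"]);print(p)
f=lambda x,y,z:at_z(c,229+x/6,110+y/6,z)[:2]
t=f(211,230,.071);k=f(210,229,.065);cr=f(213,222,.061)
print("tip",t,"core",k,"crest",cr, np.linalg.norm(f(108,229,.065)-f(313,229,.065)),np.linalg.norm(f(78,222,.061)-f(348,222,.061)))
ctr=(t+k)/2
for x,y in [(265,118),(98,172),(318,285),(160,338)]:
    d=f(x,y,.061)-ctr;print("start",np.rad2deg(np.arctan2(d[1],d[0])).round(1),np.linalg.norm(d).round(4))
px=np.array([(603,98),(763,182),(757,340),(607,408),(458,338),(446,183)])
z=p[2]+.0302+.032
P=np.array([at_z(c,215+(x-420)/3,205+y/3,z)[:2] for x,y in px]);m=P.mean(0);print("nut",m,m-p[:2],np.linalg.norm(P-m,axis=1).round(4))
d=P-m;a=np.rad2deg(np.arctan2(d[:,1],d[:,0]));print((a-30)%60)
M=R.from_quat(o["tcp_rot"]).as_matrix();print("jaw",np.rad2deg(np.arctan2(M[1,0],M[0,0])),"axis",M[:,1])
for x,y in [(543,248),(673,245)]:
    d=at_z(c,215+(x-420)/3,205+y/3,p[2]+.0302+.008)[:2]-m;print("lug",np.rad2deg(np.arctan2(d[1],d[0])),np.linalg.norm(d))
E
```

```text
[ 0.47518307 -0.05439257  0.10335894]
tip [0.4763157  0.00528573] core [0.47589737 0.00503982] crest [0.4762118  0.00556811] 0.02526666617561283 0.03385714635036335
start 53.3 0.0146
start 145.3 0.0157
start -39.2 0.0152
start -126.0 0.0157
nut [ 0.47502595 -0.05427906] [-0.00015712  0.00011352] [0.0276 0.0275 0.0281 0.0275 0.0274 0.0277]
[50.91469573 50.76812863 49.76982822 50.50786623 50.24505048 50.04638548]
jaw -10.004899762415247 axis [-1.23718003e-04 -9.31286709e-05 -9.99999988e-01]
lug -144.44734044900758 0.016538390976748286
lug -51.709395287549974 0.016768041123376334
```

Call:
move_arm(
  xyz=[
    [-0.15,0,0.9],
    [-0.15,0,0.9],
    [-0.15,0,0.9],
    [-0.02,0.5,0.245],
    [0,0.8,0],
    [0,0,0],
    [0,0,0],
  ],
  rot=[
    [0,0,0],
    [0,0,0],
    [0,0,0],
    [0,0,0],
    [0,0,0],
    [0,0,0],
    [0,0,0],
  ],
  grip=[40,40,40,40,40,40,40],
)

```text
clock: 11.22
position: [0.476, 0.0054, 0.0771]
tcp_rot: [-0.704, 0.062, -0.061, 0.704]
wrist_force: [-0.6, 0.3, -0.7]
opening: 0.0474
```

```bash
python3 look.py c1 .476 0.005 .08; python3 - <<'E'
from h import *
c=cam("wrist");b=c["image"][205:345,215:345,::-1].astype(float)
cv2.imwrite("pics/c1n.png",np.clip(cv2.resize(b,(520,560),interpolation=cv2.INTER_CUBIC)*1.4,0,255).astype(np.uint8))
p=np.array(env.get_obs()["position"])
f=lambda P:np.round((np.array(proj(c,P))-[215,205])*4,1)
print("expected tip centre",f([.4761,.0053,.071]),"core c",f([.4761,.0053,.065]),"tcp axis at .071",f([p[0],p[1],.071]))
E
```

```text
11.375 [0.4765 0.0057 0.0778] [ 0.03 -0.95 -1.32] [-0.055 -0.031 -0.029] 0.0476 [ 0.46  0.21 -0.6   1.9   0.14  1.07 -0.37]
expected tip centre [246.3 135.8] core c [246.2 123.2] tcp axis at .071 [247.8 132.6]
```

View pics/c1n.png

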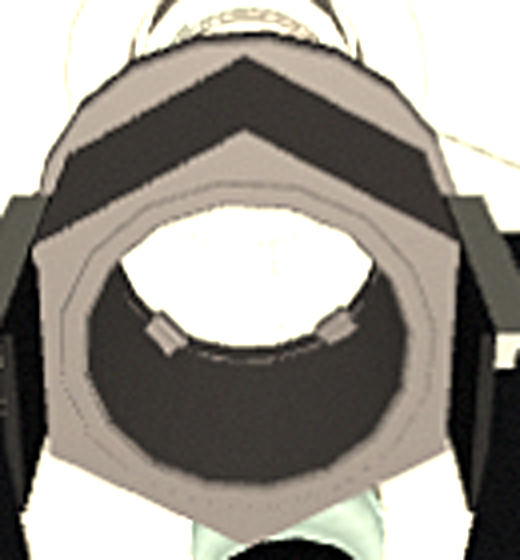

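View pics/c1_f.png

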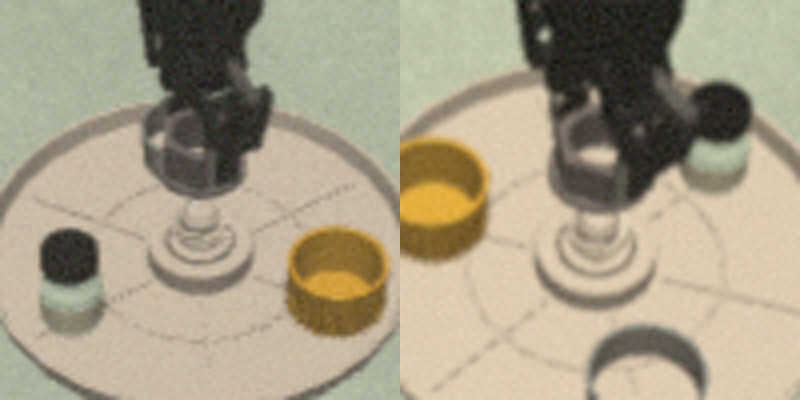

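Call:
move_arm(
  xyz=[
    [-0.02,0.5,-0.02],
    [0,0.7,0],
    [0,0.5,0],
    [0,0.3,0],
    [0,0,0],
  ],
  rot=[
    [0,0,0],
    [0,0,0],
    [0,0,0],
    [0,0,0],
    [0,0,0],
  ],
  grip=[40,40,40,40,40],
)

```text
clock: 12.05
position: [0.4753, 0.0059, 0.0368]
tcp_rot: [-0.704, 0.061, -0.061, 0.705]
wrist_force: [-0.4, 0.5, -0.3]
opening: 0.0475
```

Call:
move_arm(
  xyz=[
    [0,0.1,0],
    [0,0.1,0],
    [0,0.1,0],
    [0,0,0],
  ],
  rot=[
    [0,0,0],
    [0,0,0],
    [0,0,0],
    [0,0,0],
  ],
  grip=[40,40,40,40],
)

```text
clock: 12.55
position: [0.4756, 0.0057, 0.0313]
tcp_rot: [-0.704, 0.061, -0.061, 0.704]
wrist_force: [0.4, 0.5, -1.0]
opening: 0.0473
```

```bash
python3 look.py c2 .476 0.005 .08; python3 - <<'E'
from h import *
c=cam("wrist");b=c["image"][205:345,215:345,::-1].astype(float)
cv2.imwrite("pics/c2n.png",np.clip(cv2.resize(b,(520,560),interpolation=cv2.INTER_CUBIC)*1.2,0,255).astype(np.uint8))
E
```

```text
12.7 [0.4757 0.0057 0.0315] [-0.78  0.8  -0.52] [-0.006  0.041 -0.059] 0.0473 [ 0.44  0.27 -0.59  1.95  0.18  0.97 -0.41]
```

View pics/c2n.png

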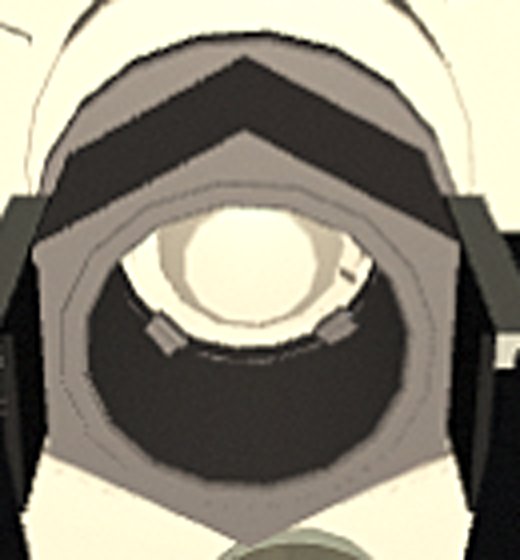

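View pics/c2_f.png

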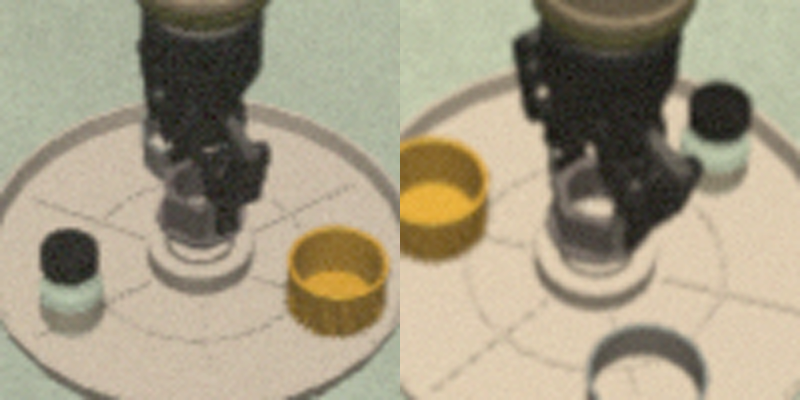

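The post is centred in the bore, so I'll lower gently to contact.

Call:
move_arm(
  xyz=[
    [0,0.05,0],
    [0,0.05,0],
    [0,0.05,0],
    [0,0.05,0],
    [0,0.05,0],
    [0,0,0],
  ],
  rot=[
    [0,0,0],
    [0,0,0],
    [0,0,0],
    [0,0,0],
    [0,0,0],
    [0,0,0],
  ],
  grip=[40,40,40,40,40,40],
)

```text
clock: 13.5
position: [0.4756, 0.0057, 0.0263]
tcp_rot: [-0.704, 0.061, -0.061, 0.704]
wrist_force: [0.0, -1.0, 0.4]
opening: 0.0472
```

Call:
move_arm(
  xyz=[
    [0,0.04,0],
    [0,0.04,0],
    [0,0,0],
  ],
  rot=[
    [0,0,0],
    [0,0,0],
    [0,0,0],
  ],
  grip=[40,40,40],
)

```text
clock: 13.88
position: [0.4756, 0.0057, 0.0248]
tcp_rot: [-0.704, 0.061, -0.061, 0.704]
wrist_force: [-0.2, -0.1, -0.6]
opening: 0.0474
```

Call:
move_arm(
  xyz=[
    [0,0.025,0],
    [0,0.025,0],
    [0,0,0],
  ],
  rot=[
    [0,0,0],
    [0,0,0],
    [0,0,0],
  ],
  grip=[40,40,40],
)

```text
clock: 14.25
position: [0.4758, 0.0058, 0.0242]
tcp_rot: [0.704, -0.061, 0.061, -0.704]
wrist_force: [-3.0, -0.3, 4.1]
opening: 0.0477
```

Call:
move_arm(
  xyz=[
    [0,0.025,0],
    [0,0.025,0],
    [0,0,0],
  ],
  rot=[
    [0,0,0],
    [0,0,0],
    [0,0,0],
  ],
  grip=[40,40,40],
)

```text
clock: 14.62
position: [0.476, 0.0058, 0.0239]
tcp_rot: [0.705, -0.061, 0.061, -0.704]
wrist_force: [-6.1, 0.9, 15.3]
opening: 0.0476
```

Call:
move_arm(
  xyz=[
    [-0.015,-0.025,0],
    [0,-0.012,0],
    [0,-0.012,0],
    [0,0,0],
  ],
  rot=[
    [0,0,0],
    [0,-1,0],
    [0,-1,0],
    [0,0,0],
  ],
  grip=[40,40,40,40],
)

```text
clock: 15.12
position: [0.4764, 0.0054, 0.0246]
tcp_rot: [0.707, -0.011, 0.012, -0.707]
wrist_force: [-1.0, -1.0, 6.7]
opening: 0.0476
```

Call:
move_arm(
  xyz=[
    [0,-0.014,0],
    [0,-0.014,0],
    [0,0,0],
  ],
  rot=[
    [0,-1,0],
    [0,-1,0],
    [0,0,0],
  ],
  grip=[40,40,40],
)

```text
clock: 15.5
position: [0.4762, 0.0057, 0.0249]
tcp_rot: [0.706, 0.038, -0.037, -0.706]
wrist_force: [0.9, 0.5, 5.0]
opening: 0.0473
```

```bash
cat > st.py <<'E'
from cell import env
import numpy as np
from scipy.spatial.transform import Rotation as R
o=env.get_obs();M=R.from_quat(o["tcp_rot"]).as_matrix()
print(round(o["clock"],2),np.round(o["position"],5),"yaw",np.rad2deg(np.arctan2(M[1,0],M[0,0])).round(2),"F",np.round(o["wrist_force"],2),"M",np.round(o["moment"],3),o["opening"],"q7",round(o["q"][6],2),"tilt",M[:2,1].round(4))
E
python3 st.py
```

```text
15.5 [0.47618 0.00569 0.02489] yaw 6.05 F [0.86 0.48 5.  ] M [-0.116 -0.063  0.006] 0.04726288013767835 q7 -0.15 tilt [ 0.0016 -0.    ]
```

Call:
move_arm(
  xyz=[
    [0,-0.012,0],
    [0,-0.012,0],
    [0,0,0],
  ],
  rot=[
    [0,-1,0],
    [0,-1,0],
    [0,0,0],
  ],
  grip=[40,40,40],
)

```text
clock: 15.88
position: [0.4753, 0.0058, 0.0248]
tcp_rot: [-0.702, -0.086, 0.086, 0.702]
wrist_force: [-1.0, -0.1, 1.9]
opening: 0.0475
```

```bash
python3 st.py
```

```text
15.88 [0.4753  0.00577 0.02477] yaw 13.99 F [-1.04 -0.12  1.92] M [-0.04   0.065  0.038] 0.04748401429920189 q7 -0.02 tilt [-0.0002  0.0001]
```

Call:
move_arm(
  xyz=[
    [0,0,0],
    [0,0.02,0],
    [0,0,0],
  ],
  rot=[
    [0,-1,0],
    [0,-0.5,0],
    [0,0,0],
  ],
  grip=[40,40,40],
)

```text
clock: 16.25
position: [0.4752, 0.0058, 0.0242]
tcp_rot: [-0.696, -0.123, 0.123, 0.696]
wrist_force: [0.3, 0.3, -0.6]
opening: 0.0473
```

```bash
python3 st.py
```

```text
16.25 [0.47519 0.00578 0.0242 ] yaw 19.99 F [ 0.32  0.35 -0.64] M [-0.034  0.013 -0.036] 0.04725852284014675 q7 0.08 tilt [-0.0004  0.0002]
```

Call:
move_arm(
  xyz=[
    [0.02,0.05,-0.01],
    [0,0.05,0],
    [0,0.05,0],
    [0,0,0],
  ],
  rot=[
    [0,0,0],
    [0,0,0],
    [0,0,0],
    [0,0,0],
  ],
  grip=[40,40,40,40],
)

```text
clock: 16.75
position: [0.4758, 0.0058, 0.0213]
tcp_rot: [-0.696, -0.123, 0.123, 0.696]
wrist_force: [-0.1, -0.5, -0.8]
opening: 0.0475
```

```bash
python3 st.py
```

```text
16.75 [0.47575 0.00577 0.02135] yaw 20.08 F [-0.13 -0.45 -0.75] M [-0.031 -0.019 -0.046] 0.047486512243704364 q7 0.08 tilt [-0.0002  0.0001]
```

Call:
move_arm(
  xyz=[
    [0,0.03,0],
    [0,0.03,0],
    [0,0,0],
  ],
  rot=[
    [0,0,0],
    [0,0,0],
    [0,0,0],
  ],
  grip=[40,40,40],
)

```text
clock: 17.12
position: [0.476, 0.0058, 0.0206]
tcp_rot: [0.696, 0.123, -0.123, -0.696]
wrist_force: [-1.3, -0.3, 4.8]
opening: 0.0473
```

```bash
python3 st.py
```

```text
17.12 [0.47602 0.00578 0.02057] yaw 20.09 F [-1.26 -0.25  4.77] M [-0.019  0.365 -0.028] 0.04725818968477635 q7 0.08 tilt [ 0.0004 -0.0001]
```

The drop was felt at yaw 14–20° and the nut came down about 4 mm to the catching height. Now I'll run it down clockwise, starting with a few rows.

Call:
move_arm(
  xyz=[
    [0,0.01,0],
    [0,0.012,0],
    [0,0.012,0],
    [0,0.012,0],
    [0,0,0],
  ],
  rot=[
    [0,1,0],
    [0,1,0],
    [0,1,0],
    [0,1,0],
    [0,0,0],
  ],
  grip=[40,40,40,40,40],
)

```text
clock: 17.75
position: [0.4763, 0.0057, 0.0196]
tcp_rot: [0.707, 0.026, -0.025, -0.707]
wrist_force: [0.9, -0.2, 1.8]
opening: 0.0477
```

```bash
python3 st.py
```

```text
17.75 [0.47635 0.0057  0.01963] yaw 4.11 F [ 0.85 -0.23  1.83] M [-0.059 -0.118 -0.045] 0.04769347470606417 q7 -0.19 tilt [ 0.001  -0.0001]
```

Call:
move_arm(
  xyz=[
    [0,0.013,0],
    [0,0.012,0],
    [0,0.012,0],
    [0,0.012,0],
    [0,0.012,0],
    [0,0.012,0],
    [0,0,0],
  ],
  rot=[
    [0,1,0],
    [0,1,0],
    [0,1,0],
    [0,1,0],
    [0,1,0],
    [0,1,0],
    [0,0,0],
  ],
  grip=[40,40,40,40,40,40,40],
)

```text
clock: 18.62
position: [0.4763, 0.0058, 0.0181]
tcp_rot: [-0.696, 0.121, -0.122, 0.697]
wrist_force: [0.6, 0.7, 3.6]
opening: 0.0471
```

```bash
python3 st.py; python3 look.py d1 .476 .005 .07; python3 - <<'E'
from h import *
c=cam("wrist");b=c["image"][205:345,215:345,::-1].astype(float)
cv2.imwrite("pics/d1n.png",np.clip(cv2.resize(b,(520,560),interpolation=cv2.INTER_CUBIC)*1.2,0,255).astype(np.uint8))
E
```

```text
18.62 [0.47625 0.00581 0.01812] yaw -19.81 F [0.64 0.67 3.64] M [ 0.013 -0.117  0.01 ] 0.047132741602325896 q7 -0.58 tilt [0.0008 0.0001]
18.775 [0.4762 0.0058 0.0181] [ 1.64 -0.34  3.56] [ 0.022 -0.249 -0.008] 0.0475 [ 0.41  0.29 -0.55  1.96  0.19  0.94 -0.58]
```

View pics/d1n.png

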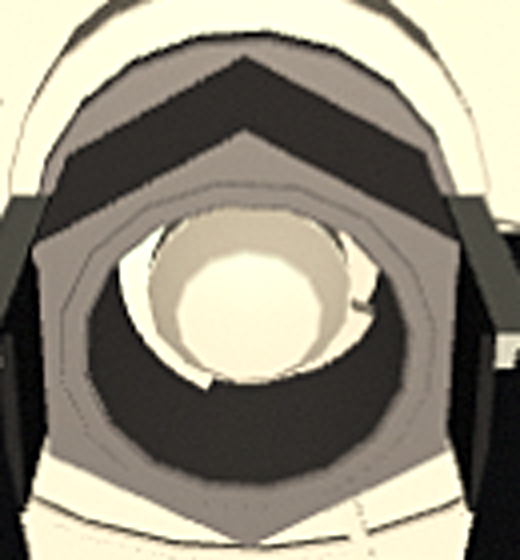

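Call:
move_arm(
  xyz=[
    [0,0.012,0],
    [0,0.012,0],
    [0,0.012,0],
    [0,0.012,0],
    [0,0.012,0],
    [0,0.012,0],
    [0,0.012,0],
    [0,0.012,0],
    [0,0,0],
  ],
  rot=[
    [0,1,0],
    [0,1,0],
    [0,1,0],
    [0,1,0],
    [0,1,0],
    [0,1,0],
    [0,1,0],
    [0,1,0],
    [0,0,0],
  ],
  grip=[40,40,40,40,40,40,40,40,40],
)

```text
clock: 19.95
position: [0.4761, 0.0057, 0.0161]
tcp_rot: [-0.636, 0.309, -0.309, 0.636]
wrist_force: [-0.0, 0.1, 4.6]
opening: 0.0472
```

```bash
python3 st.py
```

```text
19.95 [0.47607 0.00567 0.01613] yaw -51.84 F [-0.05  0.13  4.64] M [-0.094 -0.123 -0.062] 0.04724829026106599 q7 -1.11 tilt [ 0.0005 -0.0001]
```

Call:
move_arm(
  xyz=[
    [0,0.012,0],
    [0,0.012,0],
    [0,0.012,0],
    [0,0.012,0],
    [0,0.012,0],
    [0,0.012,0],
    [0,0.012,0],
    [0,0.012,0],
    [0,0,0],
  ],
  rot=[
    [0,1,0],
    [0,1,0],
    [0,1,0],
    [0,1,0],
    [0,1,0],
    [0,1,0],
    [0,1,0],
    [0,1,0],
    [0,0,0],
  ],
  grip=[40,40,40,40,40,40,40,40,40],
)

```text
clock: 21.08
position: [0.4761, 0.0055, 0.0142]
tcp_rot: [-0.526, 0.472, -0.472, 0.526]
wrist_force: [1.4, -0.5, 4.9]
opening: 0.0475
```

```bash
python3 st.py
```

```text
21.07 [0.47612 0.00548 0.01419] yaw -83.8 F [ 1.45 -0.48  4.9 ] M [-0.21  -0.295  0.012] 0.04753522868721426 q7 -1.65 tilt [ 0.0006 -0.0002]
```

Call:
move_arm(
  xyz=[
    [0,0.012,0],
    [0,0.012,0],
    [0,0.012,0],
    [0,0,0],
  ],
  rot=[
    [0,1,0],
    [0,1,0],
    [0,1,0],
    [0,0,0],
  ],
  grip=[40,40,40,40],
)

```text
clock: 21.58
position: [0.476, 0.0055, 0.0134]
tcp_rot: [0.474, -0.524, 0.525, -0.474]
wrist_force: [1.0, -0.5, 4.5]
opening: 0.0474
```

```bash
python3 st.py
```

```text
21.57 [0.47604 0.00549 0.01344] yaw -95.76 F [ 1.01 -0.54  4.54] M [-0.267 -0.279 -0.046] 0.047377642468832075 q7 -1.85 tilt [ 0.0004 -0.0002]
```

Call:
move_arm(
  xyz=[
    [0,0.009,0],
    [0,0,0],
  ],
  rot=[
    [0,0.75,0],
    [0,0,0],
  ],
  grip=[40,40],
)

```text
clock: 21.82
position: [0.476, 0.0055, 0.0132]
tcp_rot: [0.46, -0.537, 0.537, -0.46]
wrist_force: [1.0, -0.7, 4.2]
opening: 0.0477
```

```bash
python3 st.py
```

```text
21.82 [0.47595 0.0055  0.01324] yaw -98.75 F [ 0.98 -0.68  4.16] M [-0.268 -0.271 -0.045] 0.047725482441518724 q7 -1.9 tilt [ 0.0002 -0.0002]
```

Call:
move_arm(
  xyz=[
    [0,0.008,0],
    [0,0,0],
  ],
  rot=[
    [0,0.7,0],
    [0,0,0],
  ],
  grip=[40,40],
)

```text
clock: 22.08
position: [0.4759, 0.0055, 0.0131]
tcp_rot: [0.447, -0.548, 0.548, -0.447]
wrist_force: [1.0, -0.9, 5.0]
opening: 0.0473
```

```bash
python3 st.py
```

```text
22.07 [0.47594 0.00552 0.01307] yaw -101.56 F [ 0.97 -0.92  4.97] M [-0.216 -0.244 -0.055] 0.04727554652749074 q7 -1.94 tilt [ 0.0002 -0.0001]
```

Call:
move_arm(
  xyz=[
    [0,0.008,0],
    [0,0,0],
  ],
  rot=[
    [0,0.7,0],
    [0,0,0],
  ],
  grip=[40,40],
)

```text
clock: 22.32
position: [0.476, 0.0055, 0.0129]
tcp_rot: [0.434, -0.558, 0.559, -0.434]
wrist_force: [1.9, -0.3, 5.1]
opening: 0.0473
```

```bash
python3 st.py
```

```text
22.32 [0.476   0.00555 0.01292] yaw -104.36 F [ 1.95 -0.28  5.09] M [-0.266 -0.283 -0.071] 0.047340028851582505 q7 -1.99 tilt [ 0.0003 -0.0001]
```

Call:
move_arm(
  xyz=[
    [0,0.008,0],
    [0,0,0],
  ],
  rot=[
    [0,0.7,0],
    [0,0,0],
  ],
  grip=[40,40],
)

```text
clock: 22.58
position: [0.476, 0.0056, 0.0127]
tcp_rot: [0.42, -0.569, 0.569, -0.42]
wrist_force: [0.6, -2.0, 5.8]
opening: 0.0473
```

```bash
python3 st.py
```

```text
22.57 [0.47602 0.00556 0.01273] yaw -107.17 F [ 0.56 -1.96  5.77] M [-0.329 -0.319 -0.011] 0.04729572658528622 q7 -2.04 tilt [ 0.0004 -0.0001]
```

Call:
move_arm(
  xyz=[
    [0,0.008,0],
    [0,0,0],
  ],
  rot=[
    [0,0.7,0],
    [0,0,0],
  ],
  grip=[40,40],
)

```text
clock: 22.82
position: [0.4761, 0.0055, 0.0127]
tcp_rot: [0.405, -0.579, 0.579, -0.406]
wrist_force: [1.4, -1.5, 5.6]
opening: 0.0474
```

```bash
python3 st.py
```

```text
22.82 [0.47612 0.00554 0.01271] yaw -109.99 F [ 1.39 -1.46  5.59] M [-0.276 -0.281 -0.127] 0.04744367919341371 q7 -2.08 tilt [ 0.0005 -0.0001]
```

```bash
cat > avg.py <<'E'
from cell import env
import numpy as np
F=[]
for i in range(6):
    env.read_camera("side");o=env.get_obs();F.append(np.r_[o["wrist_force"],o["moment"],o["position"],o["q"][6]])
F=np.array(F);print(round(o["clock"],2),F.mean(0).round(4),"sd Mz",F[:,5].std().round(3),"Mz",F[:,5].round(3))
E
python3 avg.py
```

```text
23.12 [ 1.0708e+00 -1.2051e+00  6.1471e+00 -3.0910e-01 -2.8390e-01 -5.5600e-02
  4.7610e-01  5.5000e-03  1.2700e-02 -2.0837e+00] sd Mz 0.026 Mz [-0.039 -0.051 -0.045 -0.108 -0.064 -0.025]
```

Call:
move_arm(
  xyz=[
    [0,0.005,0],
    [0,0,0],
  ],
  rot=[
    [0,0.7,0],
    [0,0,0],
  ],
  grip=[40,40],
)

```text
clock: 23.38
position: [0.4762, 0.0055, 0.0127]
tcp_rot: [0.391, -0.589, 0.589, -0.392]
wrist_force: [1.5, -0.4, 6.4]
opening: 0.0473
```

```bash
python3 st.py;python3 avg.py
```

```text
23.38 [0.47619 0.00551 0.01271] yaw -112.79 F [ 1.5  -0.42  6.43] M [-0.287 -0.166 -0.073] 0.047271319751469504 q7 -2.13 tilt [ 0.0007 -0.0002]
23.68 [ 1.0550e+00 -1.1578e+00  6.5220e+00 -3.1020e-01 -2.0130e-01 -8.7300e-02
  4.7620e-01  5.6000e-03  1.2700e-02 -2.1305e+00] sd Mz 0.038 Mz [-0.067 -0.088 -0.025 -0.103 -0.092 -0.149]
```

Call:
move_arm(
  xyz=[
    [0,0.003,0],
    [0,0,0],
  ],
  rot=[
    [0,0.7,0],
    [0,0,0],
  ],
  grip=[40,40],
)

```text
clock: 23.92
position: [0.4762, 0.0056, 0.0127]
tcp_rot: [0.377, -0.598, 0.599, -0.377]
wrist_force: [1.4, -1.9, 7.4]
opening: 0.0479
```

```bash
python3 st.py;python3 avg.py
```

```text
23.93 [0.47625 0.00556 0.01268] yaw -115.59 F [ 1.39 -1.89  7.42] M [-0.346 -0.2   -0.081] 0.04789764513077518 q7 -2.18 tilt [ 0.0008 -0.0001]
24.23 [ 9.8130e-01 -1.5680e+00  7.0323e+00 -3.2530e-01 -1.6570e-01 -7.9200e-02
  4.7620e-01  5.5000e-03  1.2700e-02 -2.1773e+00] sd Mz 0.029 Mz [-0.076 -0.028 -0.104 -0.089 -0.116 -0.063]
```

Call:
move_arm(
  xyz=[
    [0,0,0],
    [0,0,0],
  ],
  rot=[
    [0,0.6,0],
    [0,0,0],
  ],
  grip=[40,40],
)

```text
clock: 24.48
position: [0.4763, 0.0055, 0.0127]
tcp_rot: [0.364, -0.606, 0.606, -0.364]
wrist_force: [1.3, -1.9, 7.4]
opening: 0.0475
```

```bash
python3 st.py;python3 avg.py
```

```text
24.48 [0.47628 0.00549 0.0127 ] yaw -117.99 F [ 1.33 -1.88  7.42] M [-0.404 -0.174 -0.093] 0.04747904127510742 q7 -2.22 tilt [ 0.0008 -0.0002]
24.77 [ 1.3433e+00 -1.8218e+00  7.1141e+00 -3.8590e-01 -1.8660e-01 -8.4900e-02
  4.7630e-01  5.5000e-03  1.2700e-02 -2.2174e+00] sd Mz 0.027 Mz [-0.075 -0.083 -0.044 -0.108 -0.071 -0.129]
```

Call:
move_arm(
  xyz=[
    [0,0,0],
    [0,0,0],
  ],
  rot=[
    [0,0.5,0],
    [0,0,0],
  ],
  grip=[40,40],
)

```text
clock: 25.02
position: [0.4763, 0.0054, 0.0127]
tcp_rot: [0.353, -0.612, 0.613, -0.354]
wrist_force: [1.1, -1.7, 7.5]
opening: 0.0474
```

```bash
python3 st.py;python3 avg.py
```

```text
25.02 [0.47628 0.00545 0.01269] yaw -119.98 F [ 1.07 -1.72  7.5 ] M [-0.381 -0.203 -0.043] 0.047368578349336665 q7 -2.25 tilt [ 0.0008 -0.0002]
25.32 [ 1.0266e+00 -1.7336e+00  6.6083e+00 -4.2240e-01 -2.5050e-01 -1.1080e-01
  4.7630e-01  5.5000e-03  1.2700e-02 -2.2508e+00] sd Mz 0.025 Mz [-0.159 -0.113 -0.104 -0.115 -0.08  -0.093]
```

Call:
move_arm(
  xyz=[
    [0,0,0],
    [0,0,0],
  ],
  rot=[
    [0,0.5,0],
    [0,0,0],
  ],
  grip=[40,40],
)

```text
clock: 25.58
position: [0.4763, 0.0054, 0.0127]
tcp_rot: [0.343, -0.618, 0.619, -0.343]
wrist_force: [1.0, -1.8, 6.0]
opening: 0.0474
```

```bash
python3 avg.py; python3 look.py e1 .476 .005 .07;python3 - <<'E'
from h import *
c=cam("wrist");b=c["image"][205:345,215:345,::-1].astype(float)
cv2.imwrite("pics/e1n.png",np.clip(cv2.resize(b,(520,560),interpolation=cv2.INTER_CUBIC)*1.2,0,255).astype(np.uint8))
E
```

```text
25.88 [ 1.0863e+00 -1.7647e+00  7.3740e+00 -4.4630e-01 -2.6220e-01 -9.1400e-02
  4.7630e-01  5.4000e-03  1.2700e-02 -2.2842e+00] sd Mz 0.024 Mz [-0.11  -0.108 -0.088 -0.101 -0.04  -0.102]
26.025 [0.4762 0.0053 0.0127] [ 0.3  -2.12  7.51] [-0.497 -0.227 -0.085] 0.0474 [ 0.17  0.26 -0.27  1.98  0.09  0.91 -2.28]
```

View pics/e1n.png

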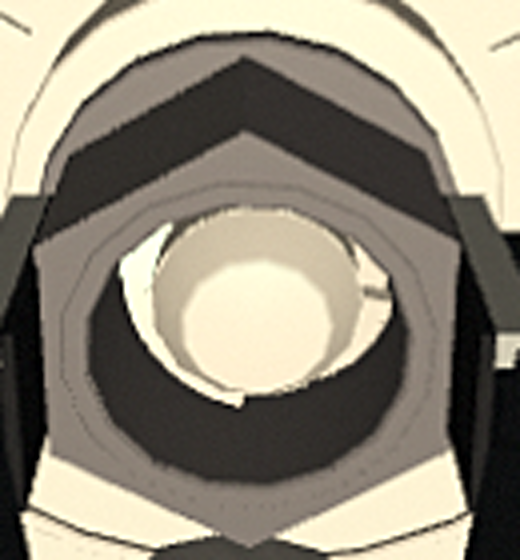

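View pics/e1_f.png

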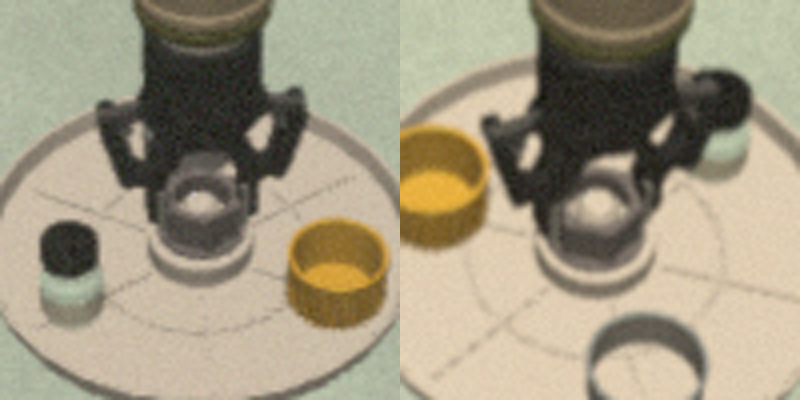

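Call:
move_arm(
  xyz=[
    [0,0,0],
    [0,0,0],
  ],
  rot=[
    [0,0.5,0],
    [0,0,0],
  ],
  grip=[40,40],
)

```text
clock: 26.32
position: [0.4762, 0.0052, 0.0127]
tcp_rot: [0.332, -0.624, 0.625, -0.332]
wrist_force: [0.3, -3.0, 6.3]
opening: 0.0473
```

```bash
python3 st.py; python3 avg.py
```

```text
26.32 [0.47625 0.00522 0.01266] yaw -123.99 F [ 0.32 -3.02  6.3 ] M [-0.553 -0.241 -0.091] 0.047281101436347124 q7 -2.32 tilt [ 0.0008 -0.0005]
26.62 [ 1.2993e+00 -2.3447e+00  6.8023e+00 -5.3360e-01 -2.4220e-01 -7.3200e-02
  4.7630e-01  5.2000e-03  1.2700e-02 -2.3176e+00] sd Mz 0.026 Mz [-0.033 -0.117 -0.084 -0.074 -0.081 -0.051]
```

Call:
move_arm(
  xyz=[
    [0,0,0],
    [0,0,0],
  ],
  rot=[
    [0,0.5,0],
    [0,0,0],
  ],
  grip=[40,40],
)

```text
clock: 26.88
position: [0.4763, 0.0051, 0.0127]
tcp_rot: [0.321, -0.63, 0.63, -0.321]
wrist_force: [1.1, -2.7, 5.8]
opening: 0.0475
```

```bash
python3 st.py; python3 avg.py
```

```text
26.88 [0.47626 0.00511 0.01267] yaw -125.98 F [ 1.05 -2.73  5.84] M [-0.685 -0.263  0.047] 0.04753197318849139 q7 -2.35 tilt [ 0.0008 -0.0006]
27.18 [ 1.0237e+00 -2.7851e+00  6.8327e+00 -6.0930e-01 -2.9690e-01 -2.9000e-03
  4.7630e-01  5.1000e-03  1.2700e-02 -2.3510e+00] sd Mz 0.012 Mz [-0.003 -0.027  0.012 -0.002 -0.002  0.004]
```

Call:
move_arm(
  xyz=[
    [0,0,0],
    [0,0,0],
  ],
  rot=[
    [0,0.3,0],
    [0,0,0],
  ],
  grip=[40,40],
)

```text
clock: 27.42
position: [0.4763, 0.0051, 0.0126]
tcp_rot: [0.315, -0.633, 0.634, -0.315]
wrist_force: [2.2, -3.1, 6.6]
opening: 0.0474
```

```bash
python3 st.py; python3 avg.py
```

```text
27.43 [0.47626 0.00506 0.01264] yaw -127.15 F [ 2.19 -3.06  6.61] M [-0.66  -0.219  0.228] 0.04740241911993022 q7 -2.37 tilt [ 0.0008 -0.0008]
27.73 [ 1.2310e+00 -3.0441e+00  6.6959e+00 -6.8630e-01 -2.7490e-01  1.9210e-01
  4.7630e-01  5.1000e-03  1.2700e-02 -2.3708e+00] sd Mz 0.024 Mz [0.214 0.167 0.199 0.151 0.21  0.212]
```

Call:
move_arm(
  xyz=[
    [0,-0.02,0],
    [0,0,0],
  ],
  rot=[
    [0,0,0],
    [0,0,0],
  ],
  grip=[40,40],
)

```text
clock: 27.98
position: [0.4762, 0.005, 0.0127]
tcp_rot: [0.314, -0.633, 0.634, -0.315]
wrist_force: [3.6, -3.6, 1.7]
opening: 0.0474
```

```bash
python3 st.py; python3 avg.py
```

```text
27.98 [0.47623 0.00504 0.01267] yaw -127.2 F [ 3.57 -3.57  1.71] M [-0.744 -0.791  0.291] 0.047416504627219004 q7 -2.37 tilt [ 0.0007 -0.0006]
28.27 [ 3.89   -3.4114  1.6685 -0.7569 -0.8573  0.2663  0.4763  0.0051  0.0127
 -2.3715] sd Mz 0.013 Mz [0.25  0.271 0.251 0.27  0.287 0.268]
```

Call:
move_arm(
  xyz=[
    [0,0,0],
    [0,0,0],
  ],
  rot=[
    [0,-0.12,0],
    [0,0,0],
  ],
  grip=[40,40],
)

```text
clock: 28.52
position: [0.4762, 0.0051, 0.0127]
tcp_rot: [0.317, -0.632, 0.632, -0.317]
wrist_force: [3.9, -3.6, 1.8]
opening: 0.0476
```

```bash
python3 st.py; python3 avg.py
```

```text
28.52 [0.47619 0.00513 0.01268] yaw -126.76 F [ 3.92 -3.63  1.84] M [-0.741 -0.847 -0.008] 0.04764155338224149 q7 -2.36 tilt [ 0.0006 -0.0003]
28.82 [ 3.7891e+00 -3.7516e+00  1.6094e+00 -7.5500e-01 -8.8090e-01  7.0000e-04
  4.7620e-01  5.1000e-03  1.2700e-02 -2.3641e+00] sd Mz 0.015 Mz [-0.01  -0.005 -0.012 -0.012  0.027  0.016]
```

Call:
move_arm(
  xyz=[
    [0,0,0],
    [0,0,0],
  ],
  rot=[
    [0,0.07,0],
    [0,0,0],
  ],
  grip=[40,40],
)

```text
clock: 29.08
position: [0.4762, 0.0051, 0.0127]
tcp_rot: [0.315, -0.633, 0.633, -0.315]
wrist_force: [3.4, -3.8, 1.3]
opening: 0.0472
```

```bash
python3 st.py; python3 avg.py
```

```text
29.07 [0.47618 0.00508 0.01268] yaw -127.02 F [ 3.44 -3.76  1.25] M [-0.82  -0.846  0.246] 0.047234098979624405 q7 -2.37 tilt [ 0.0006 -0.0006]
29.38 [ 3.9148 -3.964   1.8259 -0.8332 -0.873   0.2311  0.4762  0.0051  0.0127
 -2.3685] sd Mz 0.024 Mz [0.235 0.221 0.218 0.236 0.2   0.277]
```

Call:
move_arm(
  xyz=[
    [0,0,0],
    [0,0,0],
  ],
  rot=[
    [0,-0.02,0],
    [0,0,0],
  ],
  grip=[40,40],
)

```text
clock: 29.62
position: [0.4762, 0.0051, 0.0127]
tcp_rot: [0.316, -0.632, 0.633, -0.316]
wrist_force: [3.5, -4.0, 1.6]
opening: 0.0474
```

```bash
python3 avg.py
```

```text
29.93 [ 4.102  -4.0104  1.4581 -0.7948 -0.8701  0.1401  0.4762  0.0051  0.0127
 -2.3673] sd Mz 0.027 Mz [0.148 0.179 0.1   0.148 0.11  0.155]
```

Torque is about 0.14 N m with the nut seated, so I'll release.

Call:
move_arm(
  xyz=[
    [0,0,0],
    [0,0,0],
    [0,0,0],
    [0,0,0],
    [0,0,0],
  ],
  rot=[
    [0,0,0],
    [0,0,0],
    [0,0,0],
    [0,0,0],
    [0,0,0],
  ],
  grip=[50,54,60,64,64],
)

```text
clock: 30.55
position: [0.4758, 0.0058, 0.0127]
tcp_rot: [-0.315, 0.633, -0.633, 0.315]
wrist_force: [0.3, -0.3, 0.7]
opening: 0.0642
```

```bash
python3 st.py; python3 avg.py; python3 look.py f1 .476 .005 .07
```

```text
30.55 [0.47576 0.0058  0.0127 ] yaw -127.02 F [ 0.25 -0.27  0.68] M [ 0.001 -0.011 -0.022] 0.0641597091287029 q7 -2.37 tilt [-0.0001  0.0001]
30.85 [-1.2450e-01  4.0330e-01 -1.8760e-01 -2.5100e-02  6.0000e-04  9.2000e-03
  4.7580e-01  5.8000e-03  1.2700e-02 -2.3691e+00] sd Mz 0.041 Mz [-0.028 -0.028 -0.017  0.058  0.073 -0.002]
31.0 [0.4758 0.0057 0.0127] [-0.12  0.11 -0.34] [0.006 0.042 0.015] 0.0639 [ 0.15  0.26 -0.26  1.98  0.08  0.91 -2.37]
```

View pics/f1_w.png

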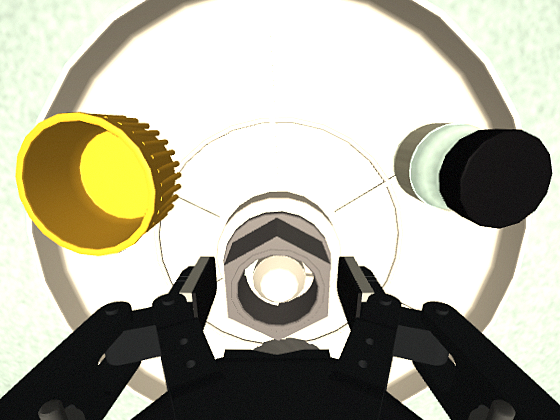

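```bash
python3 - <<'E'
from h import *
c=cam("wrist");b=c["image"][205:345,215:345,::-1].astype(float)
B=np.clip(cv2.resize(b,(390,420),interpolation=cv2.INTER_CUBIC)*1.2,0,255).astype(np.uint8)
e=cv2.resize(cv2.imread("pics/e1n.png"),(390,420))
cv2.imwrite("pics/f1n.png",np.hstack([e,B]))
E
```

```text
(no output)
```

View pics/f1n.png

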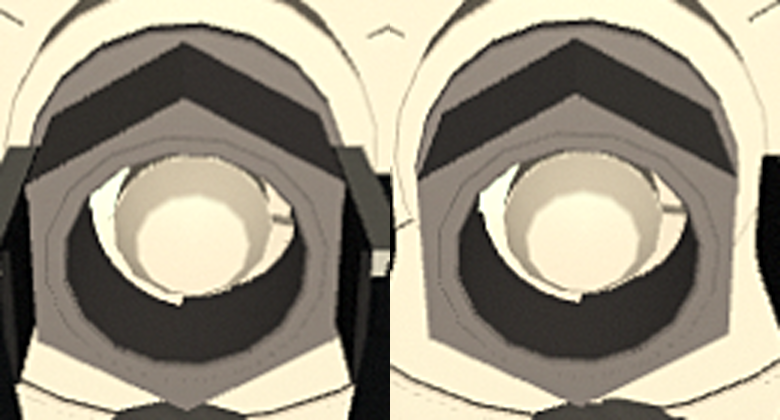

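View pics/f1_f.png

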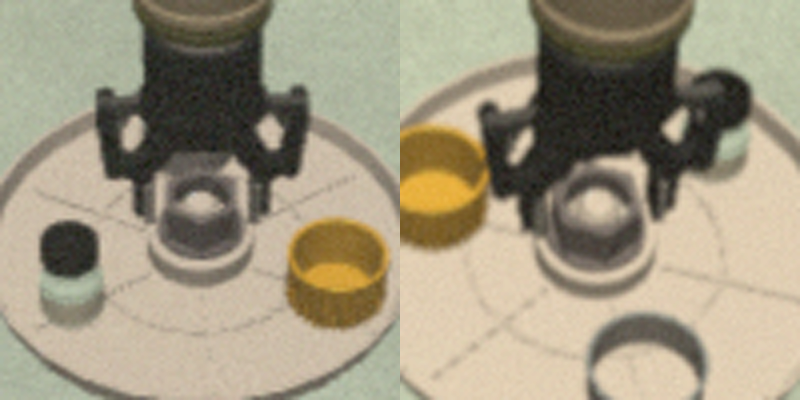

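Call:
move_arm(
  xyz=[
    [0,-0.3,0],
    [0,-0.7,0],
    [0,-1,0],
    [0,-1,0],
    [0,-1,0],
    [0,-1,0],
    [0,-1,0],
    [0,0,0],
  ],
  rot=[
    [0,0,0],
    [0,0,0],
    [0,0,0],
    [0,0,0],
    [0,0,0],
    [0,0,0],
    [0,0,0],
    [0,0,0],
  ],
  grip=[64,64,64,64,64,64,64,64],
)

```text
clock: 32.05
position: [0.4773, 0.0058, 0.1351]
tcp_rot: [0.314, -0.632, 0.634, -0.317]
wrist_force: [0.9, -0.2, -0.4]
opening: 0.0642
```

```bash
python3 look.py g1 .476 .005 .07; python3 - <<'E'
from h import *
import pickle
D=pickle.load(open("a.pkl","rb"))
c=cam("scene");cv2.imwrite("pics/g1_s.png",c["image"][:,:,::-1])
for n in("scene","side"):
    c=cam(n);print(n,"top pred",proj(c,[.4761,.0053,.075]))
E
```

```text
32.2 [0.4754 0.0057 0.1323] [ 0.21  0.14 -0.89] [ 0.049  0.032 -0.015] 0.0641 [ 0.17  0.12 -0.27  1.85  0.03  1.18 -2.33]
scene top pred (np.float64(266.9464644708528), np.float64(184.9528793271246))
side top pred (np.float64(299.49105427669434), np.float64(229.74470210318844))
```

View pics/g1_f.png

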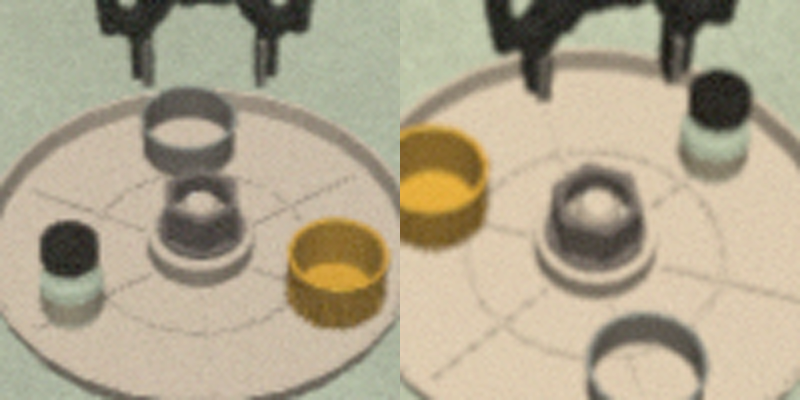

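View pics/g1_s.png

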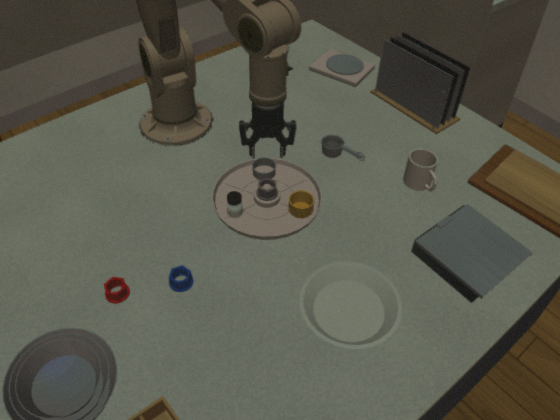

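View pics/g1_w.png

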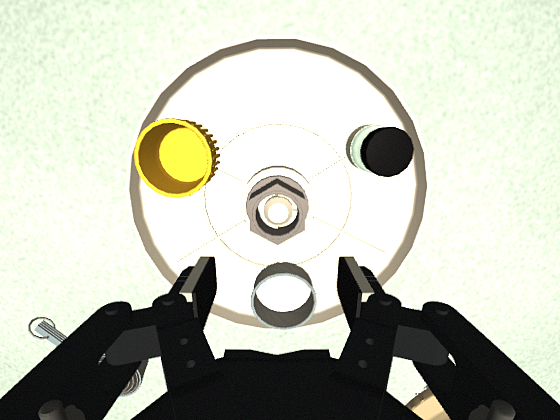

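The nut sits level on the hub at scene (267,190). The jar, ramekin, cutter, cups, mug and look-alikes are at their original pixels. Handing in.

```bash
python3 -c "
from cell import env
print(env.hand_in())"
```

```text
the job is handed in; nothing more can be done
None
```

The grey nut is on the post, threaded down to the shoulder, tightened and released. I handed the job in at about 32 s.

**What I did:** I set the nut flange down on the post and backed it off anticlockwise with about 5 N. The thread dropped in after about 25–30° of turning. I then ran it clockwise about 147° until the flange seated.

**Last checks:**
- **Seating:** The height stopped falling at the shoulder height I had worked out (reported TCP 12.7 mm, expected 12.8 mm). After release the nut kept its angle and looks level in the pictures.
- **Tightness:** It read about 0.14 N m when I let go.
- **Bystanders:** In the last pictures the bystanders, the look-alikes and the tray are where they started. The gripper was clear of everything, about 120 mm up.

**What disagreed or went past the target:**
- **Torque:** It peaked briefly at about 0.27 N m, above the 0.1–0.2 N m range. I eased it back before letting go.
- **Contact force:** The first touch on the thread tops reached about 15 N before I backed it off.
- **Fingertips:** The cameras showed the fingertips about 40 mm behind the reported TCP, not at it as the text says. I went by the pictures, so the reported TCP height went down to −30 mm at the pick-up, with no contact with the laminate.

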